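Bring the mixer under the dosing nozzle and hold its beater home

TASK

First slide the mixer along its rail (it has a grab lug) until the filler neck is centred under the fixed dosing nozzle. Then lift the beater from its stand, turn it so that its cross-shaped fins fit the slots of the drive dog in the mixer's bowl, slide it fully home against the spring pin, and finish while still holding it pressed down, with the neck still under the nozzle. Leave everything else on the counter where it is.

Things in the scene. Friction and masses are not known exactly. Their poses are not given: they have to be found in the camera images.
- lug (a point): upright black grab lug at the middle of the mixer's front side: 28 mm (its x) by 14 mm (its y), top 20 mm above this point, straight sides down to 30 mm below it. This point is the lug's centre line at grasping height (90 mm above the counter). Its y axis is the direction in which the mixer slides; the mixer is a white box 140 x 290 mm, top 60 mm above the counter, whose front is 42 mm behind the lug (towards its +x)
- mixer (a joint): position of the mixer along its rail (m), grows towards the lug's +y (the robot's left), range -0.125 to 0.125 with end stops; it moves only in this direction, stays where it is left, and takes about 6 N to slide
- neck (a point): centre of the open mouth of the black filler neck (outer radius 24, inner 20 mm, mouth 86 mm above the counter) on the left half of the mixer's top, 80 mm from the lug along +y and 112 mm along +x
- nozzle_tip (a point): outlet of the fixed steel dosing nozzle, 110 mm above the counter, pointing straight down; its pipe (top 155 mm above the counter) goes straight back, along the lug's +x, to a post 170 mm behind. It is on the line that the neck travels
- seat (a point): point on the mixer, on the vertical axis of the beater drive, at the height of the top faces of the drive dog (95 mm above the counter). It lies in the steel bowl (inner radius 51 mm at the floor to 57 mm at the rim, rim 102 mm above the counter) on the right half of the mixer, 160 mm from the neck along -y. Its axes are the lug's
- dog (a point): drive dog: four bright metal blocks standing in the bowl, together 32 x 32 mm and 30 mm tall, with a cross-shaped slot between them, 8.8 mm wide and 30 mm deep, open at the top and at the ends, and a 13 mm bore where they cross. This point is the centre of its top; its x and y axes run along the two slots. It can turn about the vertical but has a stiff gear train (0.3 N m), so it stays as it stands. The spring pin stands in the slot's centre
- pin (a joint): spring pin (6 mm thick) in the centre of the dog's slot: 0 when up (its top 18 mm below the dog's top), grows as it is pushed down, 0.010 m when the beater is fully home, at most 0.012. It pushes up with 3 N when just touched and 9 N with the beater home, more than the beater weighs, so a beater that is let go rises again
- head (a point): centre of the beater's black square grip head, 24 x 24 mm and 36 mm tall, its flats square to its x and y axes. The beater is 131 mm tall, about 0.15 kg (0.1 to 0.21): head at the top, below it a 12 mm round stem, then an anchor-shaped blade along x (76 mm wide, 5 mm thick, from 51 to 95 mm below the head's centre), and the collar. It starts upright in its stand, head centre 129 mm above the counter
- collar (a point): centre of the underside of the beater's round collar (radius 20, 6 mm thick), on the beater's axis 85 mm below the head's centre; axes as the head's. Below it are four fins in a cross (26 mm across, 6 mm thick, 18 mm long with rounded lower edges, lying along x and y). Fully home the collar's underside rests on the top of the drive dog
- stand: grey beater stand, 85 x 85 mm base with a tube of outer radius 24, inner 17 mm, top 44 mm above the counter; origin at the centre of its underside. The beater hangs in the tube by its collar, and is drawn straight up at least 28 mm to come free
- carton_a_mid (a point): milk carton, pale pink-beige, 70 x 70 mm and 205 mm tall, gable top with white cap; its middle; to be left alone
- carton_b_mid (a point): second carton like carton_a; its middle; to be left alone
- pitcher_mid (a point): steel pitcher with side handle, radius 45 mm, 110 mm tall; its middle; to be left alone
- cup_mid (a point): white paper cup, radius 38 mm, 85 mm tall; its middle; to be left alone
- jar_mid (a point): closed amber glass jar, radius 35 mm, 100 mm tall; its middle; to be left alone
- spoon_mid (a point): steel spoon lying on the counter; its middle; to be left alone
- tub_mid (a point): clear open plastic tub, 120 x 100 x 60 mm; its middle; to be left alone
- beater: the same beater; origin on its axis at the tip of the pilot, 113 mm below the head's centre. The pilot, below the fins, is round, 11 mm thick and 10 mm long, its last 4 mm tapered to 5 mm; it enters the bore of the dog at any angle and centres the beater. While parked, its axis is the stand's
Not all that is in view belongs to the job. Leave any red look-alike of the beater alone.

How it is judged (in metres and radians):
On the way, in this order (a step that is already met when the one before it is completed fails the run):
1. the filler neck is centred under the nozzle and the mixer is at rest there (horizontal distance between neck and nozzle_tip below 0.008 m and velocity of joint mixer between -0.01 and 0.01 m/s), for 0.3 s.
2. the beater, lifted out of its stand, is meshed with the drive dog and fully home (z of collar in the frame of seat between -0.004 and 0.0025 m and horizontal distance between collar and seat below 0.004 m and angle between collar's own z axis and vertical below 0.08 rad and (angle between the x axis of collar and the x axis of dog, either way round below 0.15 rad or angle between the x axis of collar and the y axis of dog, either way round below 0.15 rad) and value of joint pin above 0.0075 m), for 0.2 s.
At the end, for the whole second after the job is handed in: Beater held down: collar within 2.5 mm of the dog's top and 4 mm of its axis, upright within 0.08 rad, fins along the slots within 0.15 rad, pin in by over 7.5 mm, fingers bearing on the beater with over 2 N; neck within 10 mm of the nozzle's axis (8 mm when first brought there) (all of step 2 and horizontal distance between neck and nozzle_tip below 0.01 m and contact force between the fingers and beater above 2 N); the arm keeps its last pose, push and grip.
It fails at once if a bystander (carton, pitcher, cup, jar, spoon or tub) is pushed more than 30 mm away (distance of any of carton_a_mid, carton_b_mid, pitcher_mid, cup_mid, jar_mid, spoon_mid, tub_mid from where it was at the start of the episode above 0.03 m).
It fails at once if a bystander is knocked over (angle between any of carton_a_mid, carton_b_mid, pitcher_mid, cup_mid, jar_mid, tub_mid's own z axis and vertical above 0.5 rad).
It also fails if it takes over 59 s, if anything falls off the work surface, if the arm or the gripper's body presses on something with over 40 N, if the wrist force passes 120 N, or if a joint passes its speed limit or range.

ROBOT

A 6-joint arm with a two-finger parallel gripper is mounted at the origin on the work surface. World frame = base frame: x ahead of the robot, y to its left, z up, the work surface at z = 0. Lengths are in m, angles in degrees, forces in N, time in s.
With the tool pointing down it reaches from about 0.275 to 0.75 m from the base axis. Payload 10.2 kg.
Tool frame: the origin (TCP) lies between the finger pads; the fingertips stand 14 mm ahead of it and the grasp point (between the pads) lies 5 mm behind it; x points along the fingers, y is the direction in which the jaws open and shut, and the axes are right-handed (so a half turn about x gives the same grasp; the last joint's range is limited). The gripper opens to 85 mm and grips with 20 to 120 N. Pads are 22 mm wide; open, the fingers measure 114 mm over their backs; the gripper's body (76 mm by 85 mm) begins 54 mm behind the grasp point. The pads swing forward as they close: fully open they stand 13 mm farther back than shut.
Start: joints at [-83.331, 17.928, 85.812, -0, 76.261, -12.8], TCP at [0.175, -0.495, 0.217] pointing down, gripper open.
Joint ranges: [-168.41, 168.41], [-55.51, 124.54], [10.69, 146.95], [-70.63, 250.63], [1, 178], [-165.06, 165.06]. Speed limits (degrees/s): [136.94, 136.94, 172.46, 180, 180, 180].

INTERFACE

Orientations are given as a 3x3 rotation matrix whose columns are the frame's x, y, z axes.
In Python, from plant import monitor, cams, workorder gives the robot as it stands.
- The arm moves only by the shell command python3 -m jog 'ROWS' [OPENING] [FORCE]. ROWS is JSON, a list of rows, each an object of numbers: "tx", "ty", "tz": the shift along the world's x, y, z in cm; "twist": the turn about the world's z in degrees. In form: [{"tx": .., "ty": .., "tz": .., "twist": ..}, ...]. A call has 1 to 12 rows; each row is the pose to reach, as a shift and turn from the pose commanded when the call began; what a row does not reach only later rows make up. A row lasts 1/12 s, in which the tool goes at most 41.7 mm and 7.16 degrees, less where a joint would pass 70% of its speed; a pose out of reach is approached as far as the arm can. A call with a gripper value outside its range is refused whole. OPENING is the opening, from 0 (shut) to 1 (fully open), set as the call begins (- or left out, the last holds). The fingers move at their own pace and stop on an object; FORCE is the grip in N (left out, the last holds). Time passes only in rows, so rows that repeat a pose let the fingers close. It gives the time, the measured TCP pose, the force and the opening at its end, in the units of the state.
- monitor.get_state(): the state, without advancing time (a new reading comes with each control period).
- cams.grab_frame(name): name is "scene" or "top" or "wrist"; returns a dict with "frame" (400x640x3 uint8, red, green, blue), "z_map" (400x640 float32, m along the optical axis (not along the pixel's ray), 0 where there is no reading), "K" (3x3 intrinsics, pixels), "dist" ([k1, k2, p1, p2, k3] as OpenCV has them; the pictures are not rectified), "world_from_camera" (4x4, takes a point from camera to world coordinates); the wrist camera has in their place "tool_from_camera" (4x4, takes a point from camera to tool coordinates, whose origin is the TCP and whose axes are the tool frame's). Camera axes: x right, y up, looking along -z (the intrinsics and any distortion apply to the point x, -y, -z); pixel columns grow to the right and rows downward; lengths in m; the calibration is good to about 2 mm. A picture is of the moment at which its call begins: read the wrist's pose just before it.
- workorder.job_done(): hands the job in, once; it reports no verdict.
The state is a dict: "time_s": time; "q": joint angles; "dq": joint speeds; "joint_torque": joint torques, N m; "tool_pos": TCP position; "eef_rot": TCP orientation; "force": force on the tool from outside, world axes, zero at the start; "ft_torque": the same for the moment, N m; "width": finger opening in m.
Only numpy, scipy, OpenCV 4.12 (cv2) and the standard library are available. Lean on these libraries where they do the work, as an engineer would, in place of code of your own. Each camera call takes 0.05 s, during which the arm holds its last target.

## Working session

There is one attempt and no reset: what is moved stays moved. The work goes in short steps, Python scripts to look and compute and a shell command to move; the robot and the scene stay as the last step left them, time stands still between calls to the robot, and variables do not carry over. Pictures are saved under pics/ and viewed, and the job is handed in when it is done.

```bash
ls; mkdir -p pics; cat > h.py <<'E'
import numpy as np, cv2
from plant import monitor, cams, workorder
def grab(n):
    s=monitor.get_state(); f=cams.grab_frame(n)
    if n=='wrist':
        T=np.eye(4);T[:3,:3]=np.array(s['eef_rot']);T[:3,3]=s['tool_pos']
        f['W']=T@np.array(f['tool_from_camera'])
    else: f['W']=np.array(f['world_from_camera'])
    np.savez('last_%s.npz'%n,frame=f['frame'],z=f['z_map'],K=f['K'],dist=f['dist'],W=f['W'])
    return s
def load(n):
    d=np.load('last_%s.npz'%n); return d
def ray(d,u,v):
    p=cv2.undistortPoints(np.array([[[u,v]]],float),d['K'],d['dist'])[0,0]
    return np.array([p[0],-p[1],-1.0])
def px(d,u,v,z=None):  # z: world height plane; else depth
    r=ray(d,u,v);W=d['W']
    if z is None:
        iu,iv=int(round(u)),int(round(v)); pz=d['z'][iv-1:iv+2,iu-1:iu+2]; pz=pz[pz>0]
        t=np.median(pz) if len(pz) else np.nan
        return W[:3,:3]@(r*t)+W[:3,3]
    dr=W[:3,:3]@r; t=(z-W[2,3])/dr[2]; return W[:3,3]+t*dr
def proj(d,P):
    W=np.linalg.inv(d['W']);c=W[:3,:3]@np.array(P)+W[:3,3]
    q=np.array([[c[0],-c[1],-c[2]]]);return cv2.projectPoints(q,np.zeros(3),np.zeros(3),d['K'],d['dist'])[0][0,0]
def crop(d,x0,y0,x1,y1,k,name):
    im=d['frame'][y0:y1,x0:x1,::-1];im=cv2.resize(im,None,fx=k,fy=k,interpolation=cv2.INTER_CUBIC)
    im=im.copy()
    for x in range((x0+19)//20*20,x1,20): cv2.putText(im,str(x),(int((x-x0)*k),8),0,.3,(0,0,255),1);cv2.line(im,(int((x-x0)*k),10),(int((x-x0)*k),14),(0,0,255),1)
    for y in range((y0+19)//20*20,y1,20): cv2.putText(im,str(y),(0,int((y-y0)*k)+3),0,.3,(0,0,255),1)
    cv2.imwrite('pics/'+name,im)
E
python3 - <<'E'
from h import *
for n in ['scene','top','wrist']:
    grab(n);d=load(n);cv2.imwrite('pics/a_%s.png'%n,d['frame'][:,:,::-1]);print(n,np.round(d['W'],3).tolist(),d['K'].tolist(),d['dist'])
print(monitor.get_state())
E
```

```text
pics
scene [[-0.898, -0.286, 0.334, 0.937], [0.44, -0.576, 0.689, 0.825], [-0.005, 0.766, 0.643, 0.916], [0.0, 0.0, 0.0, 1.0]] [[420.18863299062974, 0.0, 322.9678236031508], [0.0, 420.18863299062974, 193.632475482175], [0.0, 0.0, 1.0]] [-0.08160558  0.          0.          0.          0.        ]
top [[0.023, 0.997, -0.076, 0.4], [-1.0, 0.022, -0.011, -0.04], [-0.01, 0.076, 0.997, 1.524], [0.0, 0.0, 0.0, 1.0]] [[399.4705434437409, 0.0, 319.5547091146601], [0.0, 399.4705434437409, 202.72710164651807], [0.0, 0.0, 1.0]] [0.03149446 0.         0.         0.         0.        ]
wrist [[0.334, 0.904, 0.267, 0.242], [-0.943, 0.32, 0.093, -0.471], [-0.001, -0.283, 0.959, 0.374], [0.0, 0.0, 0.0, 1.0]] [[334.6551210294048, 0.0, 319.668080750692], [0.0, 334.6551210294048, 201.94049832165987], [0.0, 0.0, 1.0]] [-0.02573346  0.          0.          0.          0.        ]
{'time_s': 0.15, 'q': array([-8.33303666e+01,  1.79513240e+01,  8.58424192e+01,  1.80785567e-04,
        7.62596140e+01, -1.27990807e+01]), 'dq': array([-0.13728471, -0.08183516, -0.05230106, -0.03258469,  0.06862215,
       -0.07634092]), 'joint_torque': array([ 2.01439681e-03, -4.12369573e+01, -2.59795457e+01, -1.66074274e-04,
        3.20924388e-03,  3.34116248e-05]), 'tool_pos': array([ 0.17495166, -0.49478792,  0.21618375]), 'eef_rot': array([[-1.05116374e-04,  3.33291333e-01, -9.42823884e-01],
       [ 9.25314000e-04, -9.42823453e-01, -3.33291284e-01],
       [-9.99999566e-01, -9.07442510e-04, -2.09292954e-04]]), 'force': array([-0.97852907, -0.12859477, -0.26461395]), 'ft_torque': array([-0.04301644,  0.0051565 , -0.01889459]), 'width': 0.08534992282265755}
```

View pics/a_scene.png

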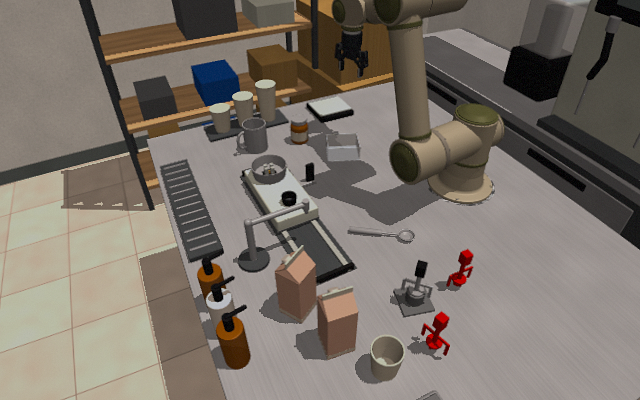

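View pics/a_top.png

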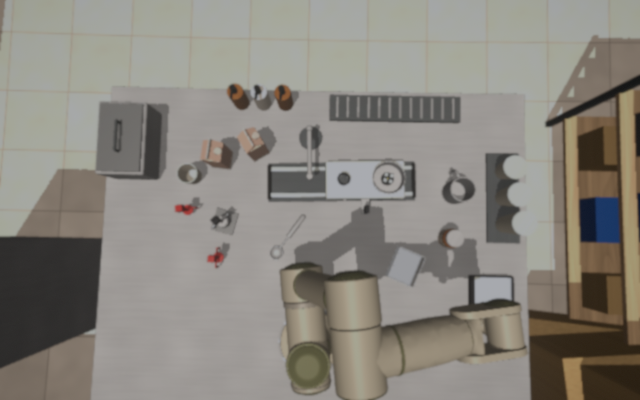

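View pics/a_wrist.png

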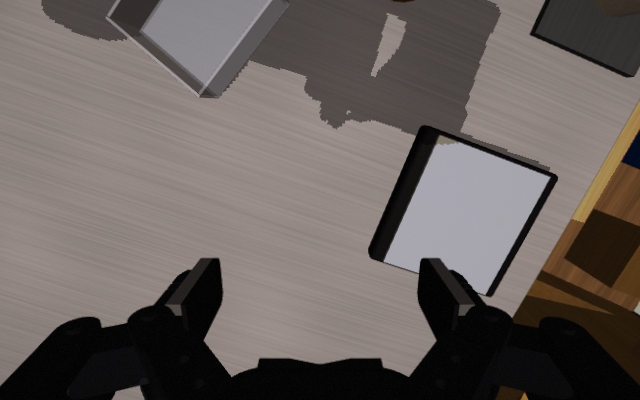

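```bash
python3 - <<'E'
from h import *
d=load('top');crop(d,260,110,430,225,4.7,'b_top1.png');crop(d,170,170,300,270,6,'b_top2.png')
d=load('scene');crop(d,230,140,350,280,4.2,'b_s1.png');crop(d,375,235,485,360,4.7,'b_s2.png')
E
```

```text
(no output)
```

View pics/b_top1.png

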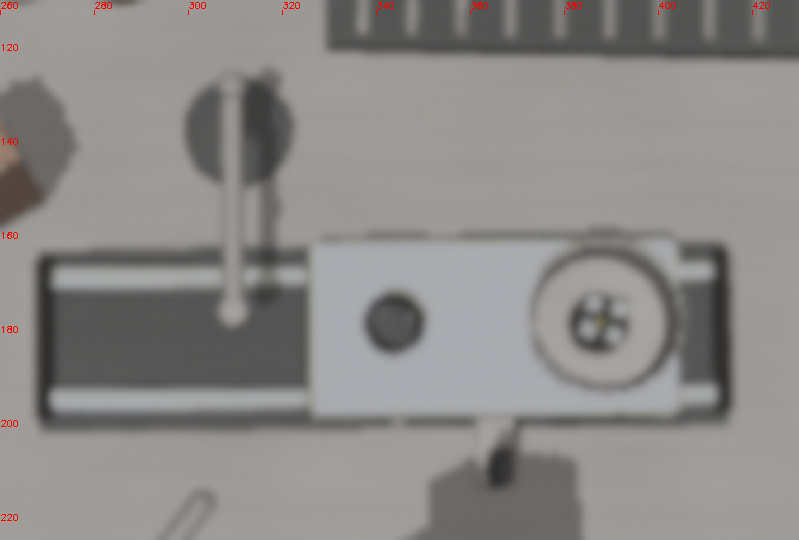

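View pics/b_top2.png

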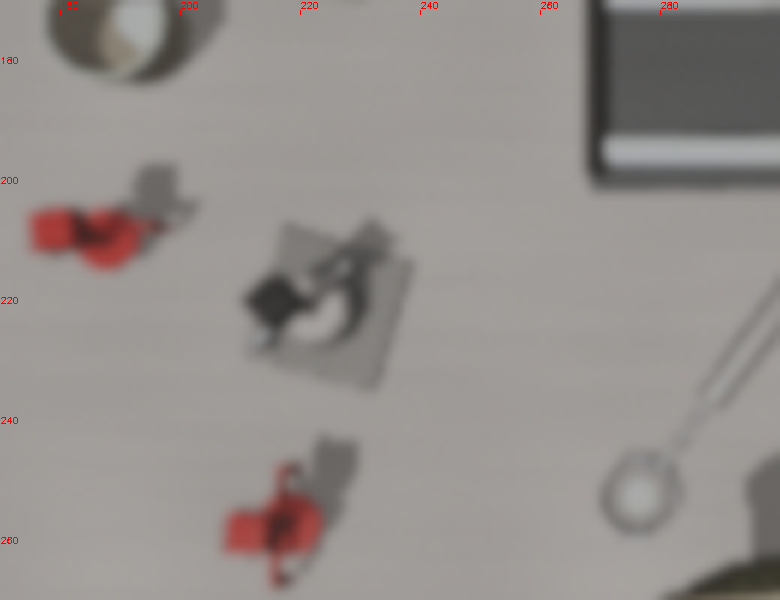

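View pics/b_s1.png

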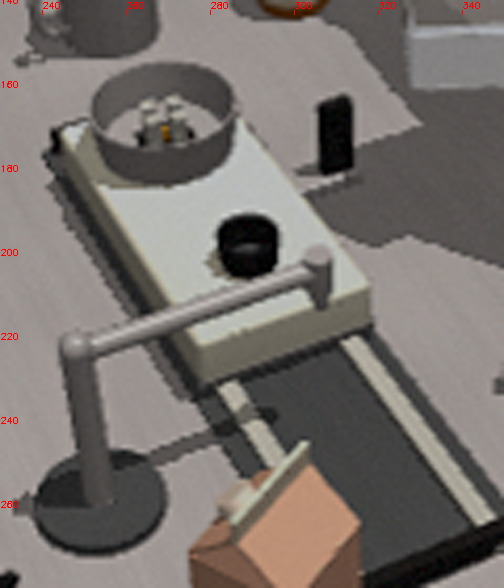

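View pics/b_s2.png

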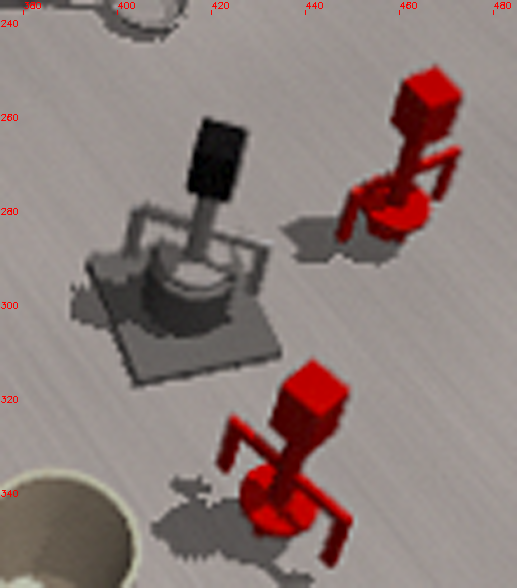

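```bash
python3 - <<'E'
from h import *
def cloud(d,x0,y0,x1,y1):
    us,vs=np.meshgrid(np.arange(x0,x1),np.arange(y0,y1));us=us.ravel();vs=vs.ravel()
    z=d['z'][vs,us];p=cv2.undistortPoints(np.stack([us,vs],1).astype(float)[:,None],d['K'],d['dist'])[:,0]
    P=np.stack([p[:,0],-p[:,1],-np.ones(len(p))],1)*z[:,None]
    return P@d['W'][:3,:3].T+d['W'][:3,3], d['frame'][vs,us],z>0
t=load('top');s=load('scene')
for n,d,b,zr in [('top',t,(355,195,378,220),(.08,.13)),('scene',s,(298,155,325,190),(.05,.13))]:
    P,c,ok=cloud(d,*b);m=ok&(P[:,2]>zr[0])&(P[:,2]<zr[1])
    print(n,'lug',m.sum(),P[m].min(0).round(4),P[m].max(0).round(4),P[m].mean(0).round(4))
# head
for n,d,b in [('top',t,(205,210,232,235)),('scene',s,(410,255,432,282))]:
    P,c,ok=cloud(d,*b);m=ok&(P[:,2]>.11)&(P[:,2]<.16)
    print(n,'head',m.sum(),P[m].min(0).round(4),P[m].max(0).round(4),P[m].mean(0).round(4))
    m=ok&(P[:,2]>.138)&(P[:,2]<.16)
    print(n,'headtop',m.sum(),P[m].mean(0).round(4))
# nozzle, neck
print('rail', [px(t,*q,z=.0).round(4).tolist() for q in [(268,165),(414,162),(268,200),(414,200)]])
print('mixer corners',[px(t,*q,z=.06).round(4).tolist() for q in [(325,162),(403.5,161),(325.5,199),(404,199)]])
print('neck',px(t,343.5,178.5,z=.086),'scene',px(s,289,195,z=.086))
print('bowl rim',px(t,388,178,z=.102),'dog',px(t,386.5,178.5,z=.095))
for v in range(173,180): print(v,px(t,308.5,v).round(3))
for v in range(199,215,2): print('scene noz',px(s,305,v).round(3))
print('nozzle tip scene',px(s,306,213,z=.11))
E
```

```text
top lug 38 [ 0.4779 -0.1954  0.083 ] [ 0.5029 -0.1835  0.1201] [ 0.4906 -0.1889  0.1105]
scene lug 198 [ 0.4804 -0.2025  0.05  ] [ 0.5523 -0.1406  0.1176] [ 0.5045 -0.1833  0.0799]
top head 70 [0.4231 0.3215 0.1133] [0.4542 0.352  0.1554] [0.4381 0.3343 0.142 ]
top headtop 54 [0.4381 0.3362 0.147 ]
scene head 171 [0.4248 0.3238 0.1104] [0.4566 0.3558 0.1488] [0.4448 0.3433 0.1363]
scene headtop 98 [0.4423 0.341  0.1447]
rail [[0.6573, 0.1797, 0.0], [0.6807, -0.3814, 0.0], [0.522, 0.1753, 0.0], [0.5343, -0.3823, 0.0]]
mixer corners [[0.663, -0.0398, 0.06], [0.6726, -0.3294, 0.06], [0.5255, -0.0446, 0.06], [0.5319, -0.3323, 0.06]]
neck [ 0.5992831  -0.10815228  0.086     ] scene [ 0.60130976 -0.10624238  0.086     ]
bowl rim [ 0.60223013 -0.26638552  0.102     ] dog [ 0.60130377 -0.26214728  0.095     ]
173 [0.606 0.016 0.154]
174 [0.603 0.016 0.156]
175 [0.599 0.016 0.158]
176 [0.595 0.016 0.157]
177 [0.592 0.016 0.158]
178 [0.589 0.016 0.155]
179 [0.588 0.017 0.134]
scene noz [0.597 0.009 0.157]
scene noz [0.601 0.018 0.159]
scene noz [0.603 0.021 0.154]
scene noz [0.603 0.021 0.147]
scene noz [0.603 0.022 0.14 ]
scene noz [0.604 0.023 0.134]
scene noz [0.603 0.021 0.124]
scene noz [0.602 0.018 0.114]
nozzle tip scene [0.59823996 0.01522531 0.11      ]
```

The part to grasp later is the black-headed beater in the grey stand: scene (418,268), top (216,220). The red ones at scene (462,262) and (438,325) stand without a stand and are look-alikes. The lug is the black post at top (365,207). The mixer has to go about 0.12 m to the left. I move above the lug first.

```bash
python3 -m jog '[{"tx":1.5,"ty":1.5,"tz":0,"twist":-1},{"tx":4,"ty":4,"tz":0,"twist":-2.5},{"tx":7,"ty":7,"tz":0,"twist":-4},{"tx":10,"ty":10,"tz":0,"twist":-6},{"tx":13,"ty":13,"tz":0,"twist":-8},{"tx":16,"ty":16,"tz":0,"twist":-10},{"tx":19,"ty":19,"tz":0,"twist":-12},{"tx":22,"ty":22,"tz":0,"twist":-14},{"tx":25,"ty":25,"tz":0,"twist":-16},{"tx":28,"ty":27.5,"tz":0,"twist":-17},{"tx":30.5,"ty":29.5,"tz":0,"twist":-18},{"tx":31.5,"ty":30.5,"tz":0,"twist":-18}]' 1
python3 - <<'E'
from h import *
grab('wrist');d=load('wrist');cv2.imwrite('pics/c_wrist.png',d['frame'][:,:,::-1])
E
```

```text
time_s: 1.15
tool_pos: [0.4923, -0.187, 0.2163]
eef_rot: [[0.0, 0.028, -1.0], [0.001, -1.0, -0.028], [-1.0, -0.001, -0.0]]
force: [0.8, -0.7, -1.4]
width: 0.0852
```

View pics/c_wrist.png

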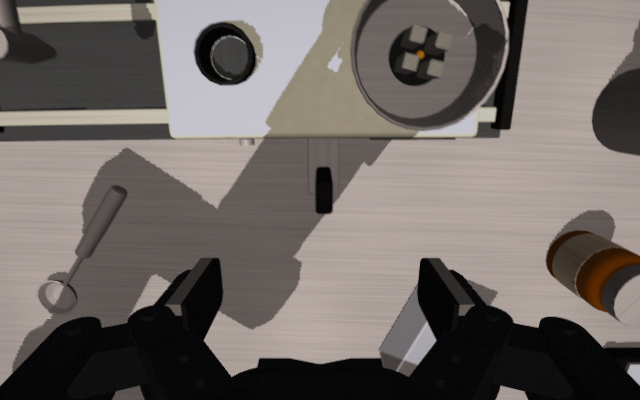

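```bash
python3 - <<'E'
from h import *
d=load('wrist');crop(d,280,130,370,230,6,'d1.png');crop(d,345,0,515,135,4.7,'d2.png')
E
```

```text
(no output)
```

View pics/d1.png

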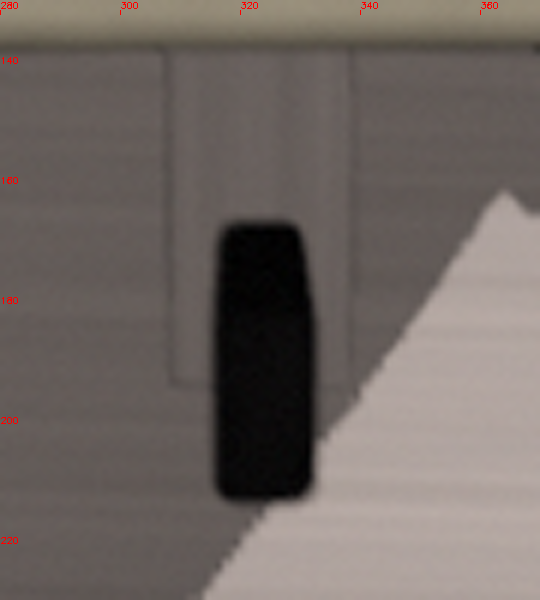

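View pics/d2.png

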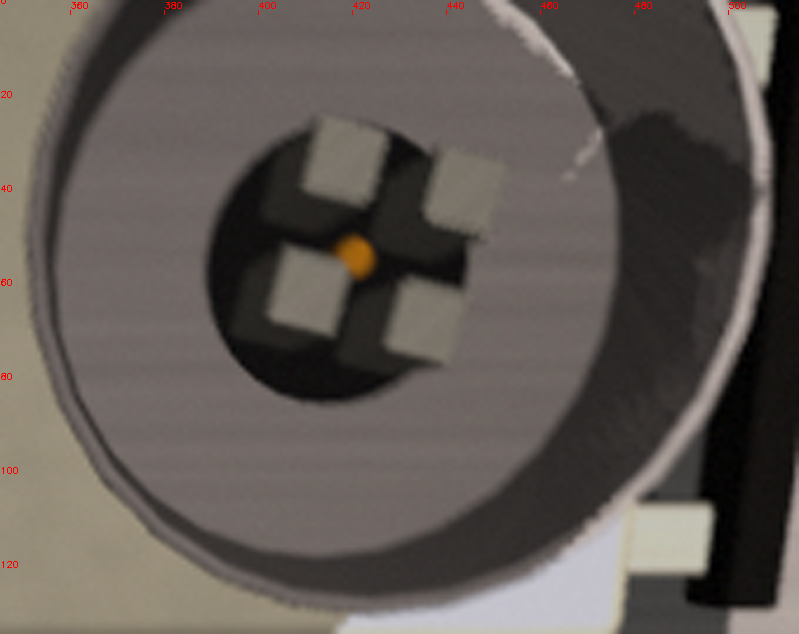

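```bash
python3 - <<'E'
from h import *
d=load('wrist')
print('lug',px(d,323.7,197,z=.11), [px(d,*q,z=.11).round(4).tolist() for q in [(315.5,213),(332,213),(332,181),(315.5,181)]])
a=[px(d,*q,z=.06) for q in [(172,137),(470,135.5)]];v=a[0]-a[1];print('front edge yaw',np.degrees(np.arctan2(-v[0],v[1])),a)
a=[px(d,*q,z=.0) for q in [(0,121),(165,118)]];v=a[0]-a[1]
print('neck',px(d,228,52,z=.086))
C=lambda x,y:px(d,345+x/4.7,y/4.7,z=.095)
# outer extents of dog corners
o=[C(320,115),C(503,158),C(445,365),C(268,295)]
print('dog centre',np.mean(o,0))
for i in range(4):
    v=o[(i+1)%4]-o[i];print(np.linalg.norm(v).round(4),np.degrees(np.arctan2(v[1],v[0])).round(1))
E
```

```text
lug [ 0.49027701 -0.19003332  0.11      ] [[0.4763, -0.1837, 0.11], [0.4767, -0.1974, 0.11], [0.5039, -0.1963, 0.11], [0.5035, -0.183, 0.11]]
front edge yaw 1.9098752472594602 [array([ 0.53027187, -0.04816907,  0.06      ]), array([ 0.53950104, -0.32493906,  0.06      ])]
neck [ 0.60135157 -0.11048986  0.086     ]
dog centre [ 0.60605116 -0.26604209  0.095     ]
0.0309 -99.8
0.0326 170.1
0.0323 72.1
0.028 -12.2
```

```bash
python3 -m jog '[{"tx":-0.1,"ty":-0.1,"tz":-2},{"tx":-0.2,"ty":-0.3,"tz":-5},{"tx":-0.2,"ty":-0.3,"tz":-8},{"tx":-0.2,"ty":-0.3,"tz":-11},{"tx":-0.2,"ty":-0.3,"tz":-12.6},{"tx":-0.2,"ty":-0.3,"tz":-13.1},{"tx":-0.2,"ty":-0.3,"tz":-13.1}]' 1
python3 -m jog '[{"tx":0},{"tx":0},{"tx":0},{"tx":0},{"tx":0},{"tx":0},{"tx":0},{"tx":0},{"tx":0},{"tx":0}]' 0 40
python3 - <<'E'
from h import *
grab('wrist');d=load('wrist');cv2.imwrite('pics/e_wrist.png',d['frame'][:,:,::-1])
E
```

```text
schema error: expected keys tx, ty, tz, twist
schema error: expected keys tx, ty, tz, twist
```

View pics/e_wrist.png

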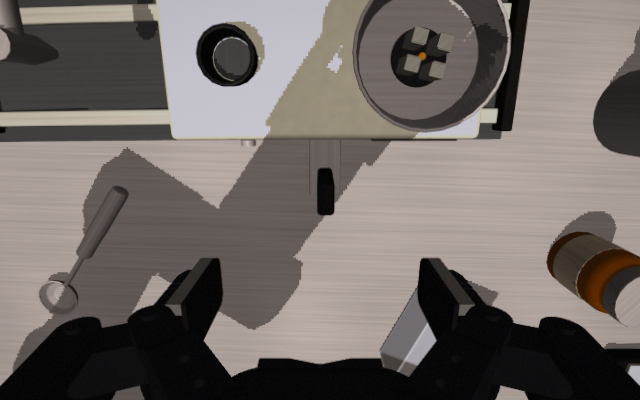

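The arm hasn't moved, because every row needs all four keys. I'll repeat the descent.

```bash
python3 -m jog '[{"tx":-0.1,"ty":-0.1,"tz":-2,"twist":0},{"tx":-0.2,"ty":-0.3,"tz":-5,"twist":0},{"tx":-0.2,"ty":-0.3,"tz":-8,"twist":0},{"tx":-0.2,"ty":-0.3,"tz":-11,"twist":0},{"tx":-0.2,"ty":-0.3,"tz":-12.6,"twist":0},{"tx":-0.2,"ty":-0.3,"tz":-13.1,"twist":0},{"tx":-0.2,"ty":-0.3,"tz":-13.1,"twist":0}]' 1
python3 -m jog '[{"tx":0,"ty":0,"tz":0,"twist":0},{"tx":0,"ty":0,"tz":0,"twist":0},{"tx":0,"ty":0,"tz":0,"twist":0},{"tx":0,"ty":0,"tz":0,"twist":0},{"tx":0,"ty":0,"tz":0,"twist":0},{"tx":0,"ty":0,"tz":0,"twist":0},{"tx":0,"ty":0,"tz":0,"twist":0},{"tx":0,"ty":0,"tz":0,"twist":0}]' 0 40
python3 - <<'E'
from h import *
grab('wrist');d=load('wrist');cv2.imwrite('pics/f_wrist.png',d['frame'][:,:,::-1])
E
```

```text
time_s: 1.83
tool_pos: [0.487, -0.1934, 0.0848]
eef_rot: [[-0.002, 0.025, -1.0], [0.001, -1.0, -0.025], [-1.0, -0.001, 0.002]]
force: [1.1, -0.0, -1.1]
width: 0.0856
time_s: 2.5
tool_pos: [0.4881, -0.1928, 0.0862]
eef_rot: [[0.0, 0.026, -1.0], [0.0, -1.0, -0.026], [-1.0, -0.0, -0.0]]
force: [-1.2, 2.1, 5.9]
width: 0.0129
```

View pics/f_wrist.png

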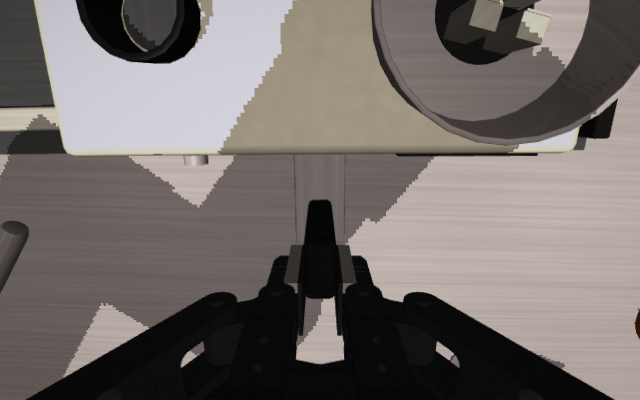

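```bash
python3 -m jog '[{"tx":0,"ty":0.5,"tz":0,"twist":0},{"tx":-0.05,"ty":1.5,"tz":0,"twist":0},{"tx":-0.1,"ty":3,"tz":0,"twist":0},{"tx":-0.15,"ty":4.5,"tz":0,"twist":0},{"tx":-0.2,"ty":6,"tz":0,"twist":0},{"tx":-0.25,"ty":7.5,"tz":0,"twist":0},{"tx":-0.3,"ty":9,"tz":0,"twist":0},{"tx":-0.35,"ty":10.3,"tz":0,"twist":0},{"tx":-0.4,"ty":11.2,"tz":0,"twist":0},{"tx":-0.4,"ty":11.8,"tz":0,"twist":0},{"tx":-0.4,"ty":12,"tz":0,"twist":0},{"tx":-0.4,"ty":12,"tz":0,"twist":0}]'
python3 - <<'E'
from h import *
for n in ['wrist','top','scene']: grab(n)
d=load('wrist');cv2.imwrite('pics/g_wrist.png',d['frame'][:,:,::-1])
d=load('top');crop(d,280,110,400,220,5,'g_top.png')
d=load('scene');crop(d,255,170,345,240,8,'g_scene.png')
E
```

```text
time_s: 3.55
tool_pos: [0.4842, -0.0729, 0.0862]
eef_rot: [[0.001, 0.026, -1.0], [-0.0, -1.0, -0.026], [-1.0, 0.0, -0.001]]
force: [-1.9, 0.8, 7.6]
width: 0.0129
```

View pics/g_wrist.png

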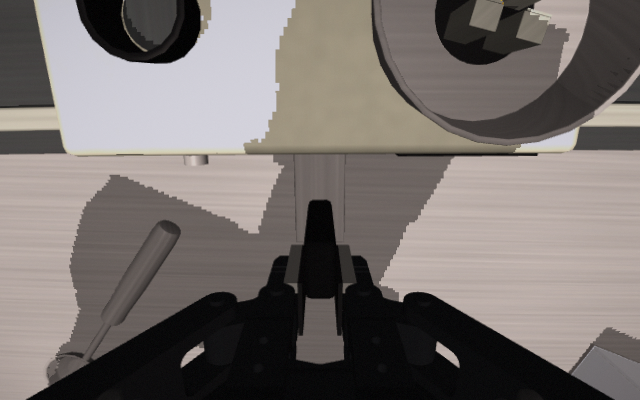

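View pics/g_top.png

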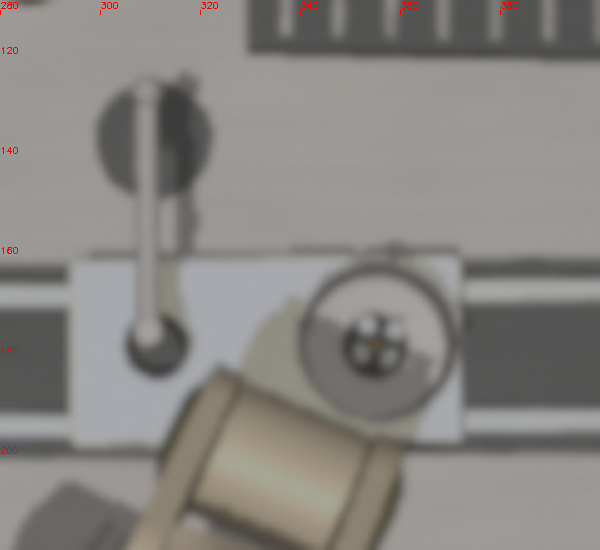

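View pics/g_scene.png

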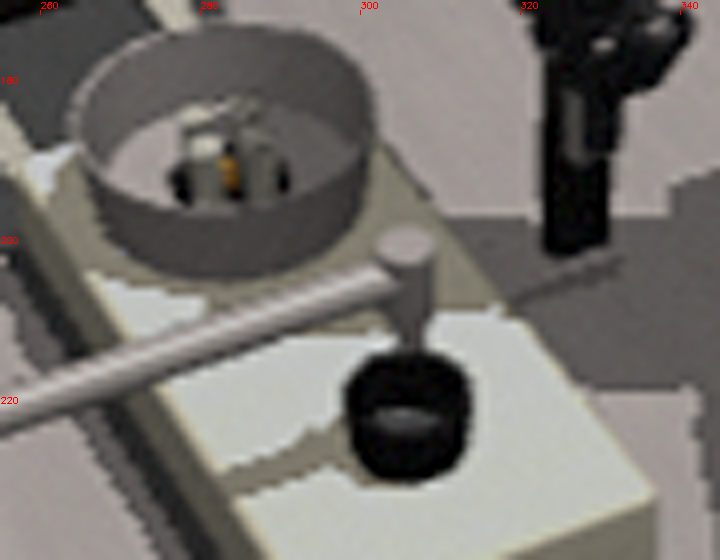

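```bash
python3 - <<'E'
from h import *
t=load('top');s=load('scene')
nt=px(t,309.6,176,z=.155);print('top: nozzle',nt.round(4),'neck',px(t,311.4,179,z=.086).round(4))
print('pipe', px(t,309.4,160,z=.15).round(4), px(t,309,130,z=.15).round(4))
print('scene: nozzle top',px(s,255+406/8,170+245/8,z=.157).round(4),'tip',px(s,255+410/8,170+347/8,z=.11).round(4),'neck',px(s,255+408.5/8,170+387/8,z=.086).round(4))
# project candidates
nk=px(s,255+408.5/8,170+387/8,z=.086)
for R in (.024,):
  for P in (nk,):
    for a in range(0,360,45):
        q=proj(s,P+R*np.array([np.cos(np.radians(a)),np.sin(np.radians(a)),0]));print(a,((q-[255,170])*8).round(0))
E
```

```text
top: nozzle [0.5959 0.0123 0.155 ] neck [0.595  0.0082 0.086 ]
pipe [0.6526 0.0146 0.15  ] [0.7585 0.0186 0.15  ]
scene: nozzle top [0.5978 0.0162 0.157 ] tip [0.5983 0.017  0.11  ] neck [0.5974 0.012  0.086 ]
0 [347. 408.]
45 [385. 431.]
90 [436. 429.]
135 [471. 402.]
180 [469. 367.]
225 [432. 344.]
270 [381. 346.]
315 [346. 372.]
```

```bash
python3 -m jog '[{"tx":0,"ty":0.1,"tz":0,"twist":0},{"tx":0,"ty":0.3,"tz":0,"twist":0},{"tx":-0.02,"ty":0.45,"tz":0,"twist":0},{"tx":-0.02,"ty":0.45,"tz":0,"twist":0},{"tx":-0.02,"ty":0.45,"tz":0,"twist":0},{"tx":-0.02,"ty":0.45,"tz":0,"twist":0},{"tx":-0.02,"ty":0.45,"tz":0,"twist":0},{"tx":-0.02,"ty":0.45,"tz":0,"twist":0}]'
python3 -m jog '[{"tx":0,"ty":0,"tz":0,"twist":0},{"tx":0,"ty":0,"tz":0,"twist":0},{"tx":0,"ty":0,"tz":0,"twist":0},{"tx":0,"ty":0,"tz":0,"twist":0},{"tx":0,"ty":0,"tz":0,"twist":0}]' 0.7
python3 -m jog '[{"tx":0,"ty":0,"tz":2,"twist":0},{"tx":0,"ty":0,"tz":5,"twist":0},{"tx":0,"ty":0,"tz":8,"twist":0},{"tx":0,"ty":0,"tz":11,"twist":0},{"tx":0,"ty":0,"tz":12.5,"twist":0},{"tx":0,"ty":0,"tz":13,"twist":0},{"tx":0,"ty":0,"tz":13,"twist":0},{"tx":0,"ty":0,"tz":13,"twist":0}]'
python3 - <<'E'
from h import *
for n in ['wrist','top','scene']: grab(n)
d=load('wrist');cv2.imwrite('pics/h_wrist.png',d['frame'][:,:,::-1]);crop(d,350,0,520,135,4.7,'h_dog.png')
d=load('scene');crop(d,255,170,345,240,8,'h_scene.png')
E
```

```text
time_s: 4.37
tool_pos: [0.4841, -0.0693, 0.0862]
eef_rot: [[0.001, 0.026, -1.0], [-0.001, -1.0, -0.026], [-1.0, 0.001, -0.001]]
force: [-1.6, -3.8, 5.4]
width: 0.0131
time_s: 4.78
tool_pos: [0.4837, -0.0684, 0.0855]
eef_rot: [[-0.0, 0.026, -1.0], [0.0, -1.0, -0.026], [-1.0, -0.0, 0.0]]
force: [0.3, 0.4, -1.0]
width: 0.0596
time_s: 5.45
tool_pos: [0.4834, -0.0683, 0.2144]
eef_rot: [[-0.002, 0.026, -1.0], [0.001, -1.0, -0.026], [-1.0, -0.001, 0.002]]
force: [-0.8, -0.0, -0.9]
width: 0.0597
```

View pics/h_wrist.png

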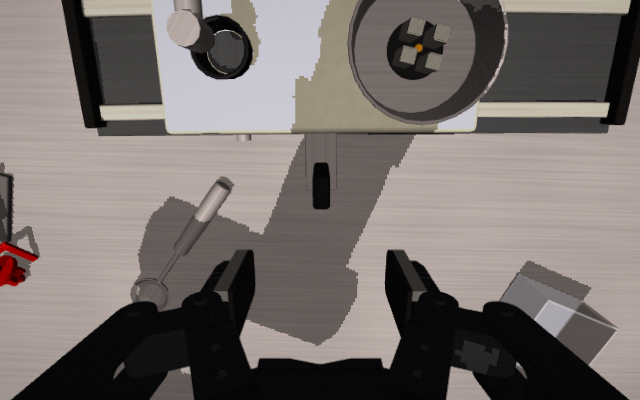

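View pics/h_scene.png

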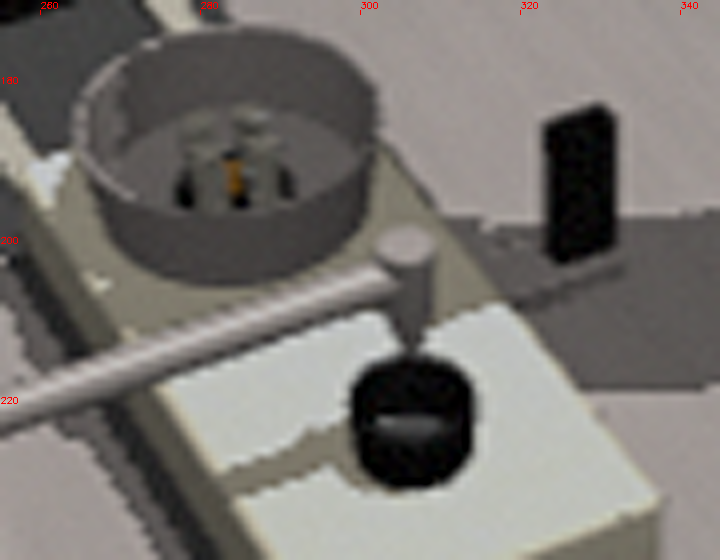

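View pics/h_dog.png

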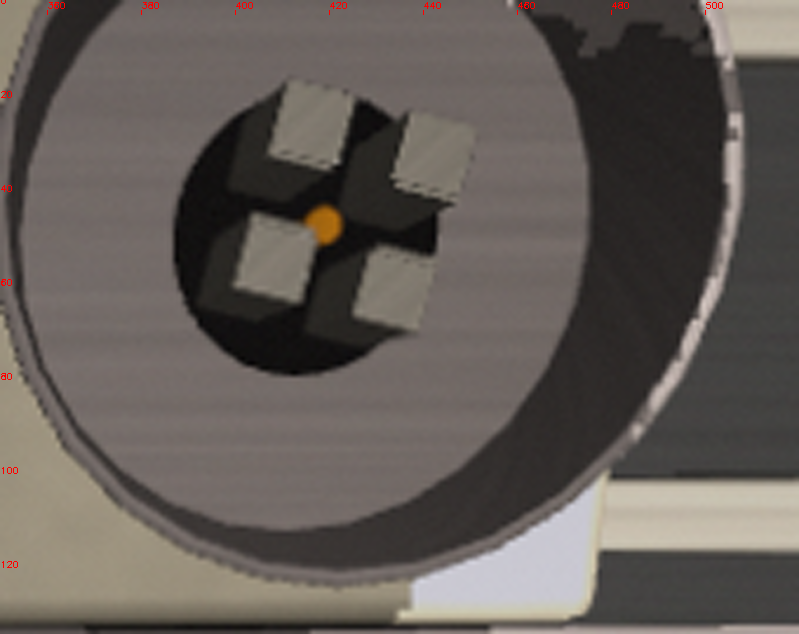

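```bash
python3 - <<'E'
from h import *
s=load('scene');t=load('top');d=load('wrist')
print('scene neck',px(s,255+412.3/8,170+393/8,z=.086).round(4),'tip',px(s,255+410/8,170+350/8,z=.11).round(4),'noztop',px(s,255+406/8,170+245/8,z=.157).round(4))
print('top neck?');crop(t,280,110,400,220,5,'h_top.png')
print('wrist neck',px(d,223,50,z=.086).round(4),'noz top',px(d,184,29,z=.157).round(4))
C=lambda q:px(d,350+q[0]/4.7,q[1]/4.7,z=.095)
B=[[(293,80),(355,97),(335,170),(270,155)],[(412,110),(478,128),(457,204),(392,185)],[(375,245),(437,260),(417,333),(352,317)],[(252,210),(318,228),(302,303),(233,287)]]
W=[[C(q) for q in b] for b in B]
print('dog',np.mean(np.array(W).reshape(-1,3),0).round(4),[np.mean(w,0).round(4)[:2].tolist() for w in W])
ang=[]
for w in W:
    for i in range(4):
        v=w[(i+1)%4]-w[i];ang.append(np.degrees(np.arctan2(v[1],v[0]))%90)
print(np.round(ang,1))
c=[np.mean(w,0) for w in W]
for i in range(4):
    v=c[(i+1)%4]-c[i];print('blk',np.linalg.norm(v).round(4),(np.degrees(np.arctan2(v[1],v[0]))%90).round(1))
P=[W[0][0],W[1][1],W[2][2],W[3][3]];print('outer',[(np.linalg.norm(P[(i+1)%4]-P[i]).round(4),(np.degrees(np.arctan2(*(P[(i+1)%4]-P[i])[[1,0]]))%90).round(1)) for i in range(4)])
E
```

```text
scene neck [0.5975 0.0155 0.086 ] tip [0.5989 0.0184 0.11  ] noztop [0.5978 0.0162 0.157 ]
top neck?
wrist neck [0.5934 0.0113 0.086 ] noz top [0.5949 0.0144 0.157 ]
dog [ 0.6003 -0.1457  0.095 ] [[0.6123, -0.1377], [0.6083, -0.1578], [0.5883, -0.1537], [0.5925, -0.1336]]
[78.2 79.1 80.1 76.5 78.4 80.1 77.3 80.  79.5 80.3 79.1 77.  77.9 82.7
 79.7 80.1]
blk 0.0205 79.0
blk 0.0205 78.4
blk 0.0205 78.2
blk 0.0202 78.4
outer [(np.float64(0.031), np.float64(78.9)), (np.float64(0.0318), np.float64(78.8)), (np.float64(0.0318), np.float64(78.9)), (np.float64(0.0318), np.float64(77.5))]
```

View pics/h_top.png

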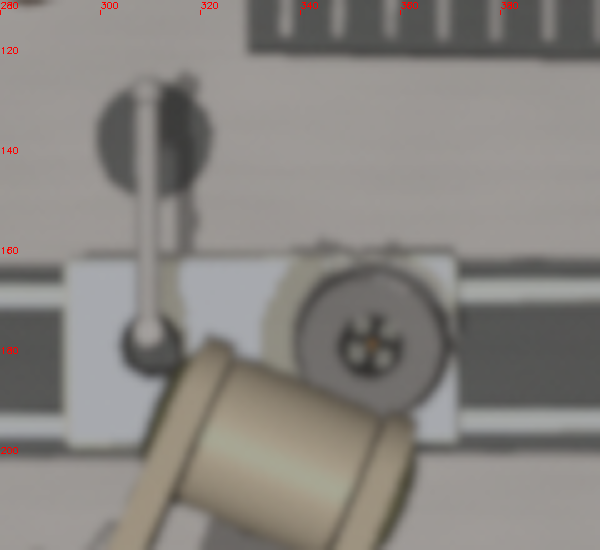

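```bash
python3 -m jog '[{"tx":-0.3,"ty":1,"tz":1,"twist":0},{"tx":-1,"ty":4,"tz":2.5,"twist":0},{"tx":-2,"ty":7.5,"tz":4,"twist":0},{"tx":-3,"ty":11,"tz":5,"twist":0},{"tx":-4,"ty":14.5,"tz":5,"twist":0},{"tx":-5,"ty":18,"tz":5,"twist":0},{"tx":-6.5,"ty":21.5,"tz":5,"twist":0},{"tx":-8,"ty":25,"tz":5,"twist":0},{"tx":-9.5,"ty":28.5,"tz":5,"twist":0},{"tx":-11,"ty":32,"tz":5,"twist":0},{"tx":-12,"ty":35.5,"tz":5,"twist":0},{"tx":-12,"ty":37,"tz":5,"twist":0}]' 1
python3 - <<'E'
from h import *
grab('wrist');print(monitor.get_state()['q'].round(1))
d=load('wrist');cv2.imwrite('pics/i_wrist.png',d['frame'][:,:,::-1])
E
```

```text
time_s: 6.6
tool_pos: [0.361, 0.305, 0.2662]
eef_rot: [[-0.0, 0.029, -1.0], [0.001, -1.0, -0.029], [-1.0, -0.001, 0.0]]
force: [1.1, -0.4, 0.9]
width: 0.0857
[2.590e+01 9.400e+00 8.920e+01 1.000e-01 8.130e+01 1.142e+02]
```

View pics/i_wrist.png

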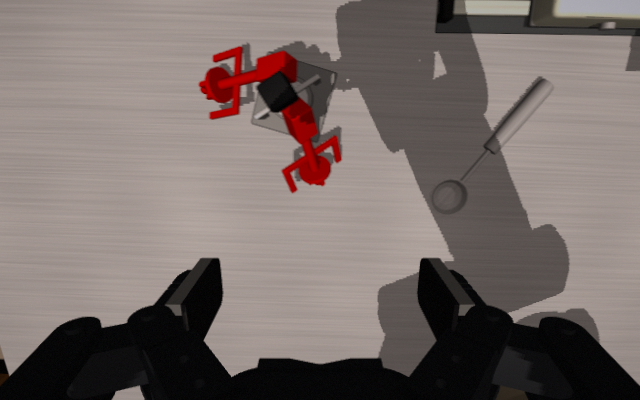

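```bash
python3 - <<'E'
from h import *
for n in ('scene','top'): grab(n)
d=load('scene');crop(d,330,200,500,370,3.5,'j_s.png')
d=load('wrist');crop(d,180,30,360,210,4.4,'j_w.png')
E
```

```text
(no output)
```

View pics/j_s.png

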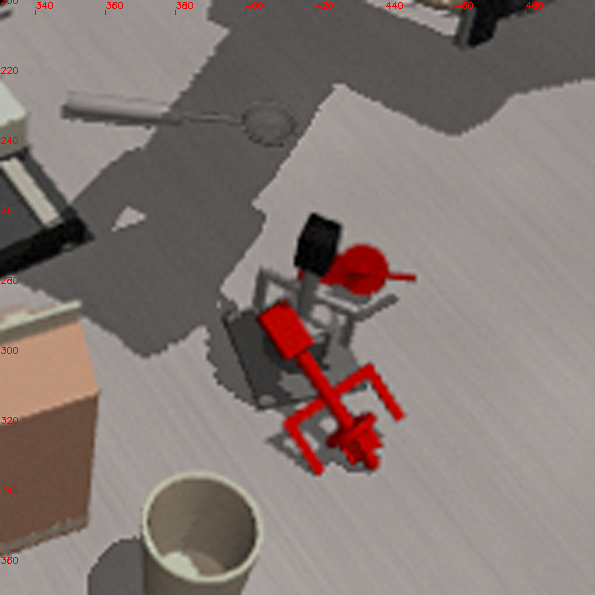

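View pics/j_w.png

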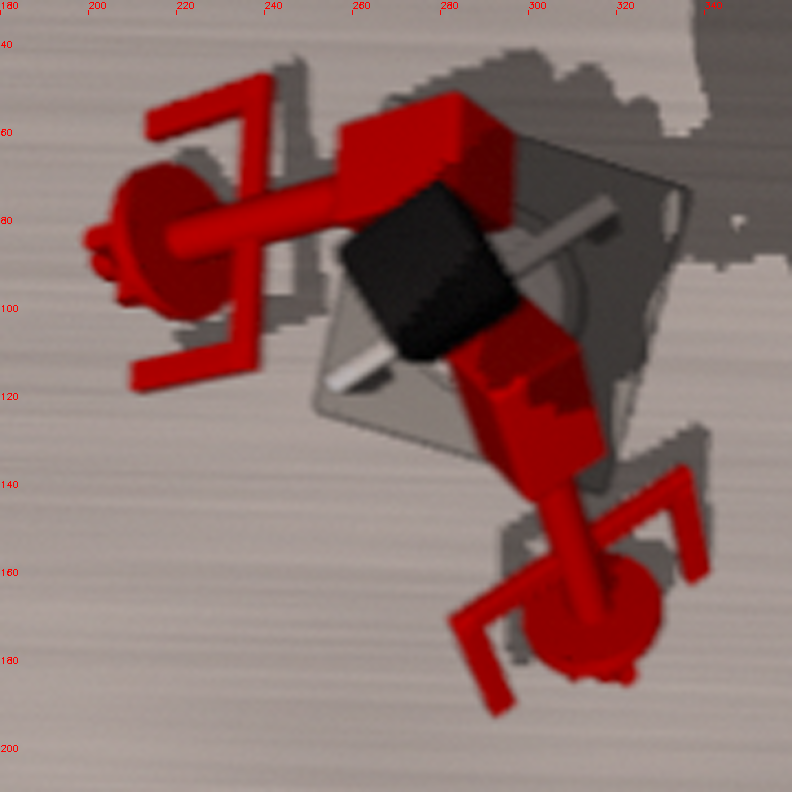

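```bash
python3 - <<'E'
from h import *
d=load('wrist');s=load('scene');t=load('top')
C=lambda x,y,z=None:px(d,180+x/4.4,30+y/4.4,z)
a,b=C(333,385,.078),C(615,202,.078);v=b-a;print('blade',a.round(4),b.round(4),np.linalg.norm(v).round(4),np.degrees(np.arctan2(v[1],v[0])).round(1),((a+b)/2).round(4))
for q in [(340,250),(438,182),(520,297),(428,362)]: print('head corner',C(*q,.147).round(4))
for n,q in [('head',(430,270)),('redL head top',(400,150)),('redL side',(490,150)),('redL stem',(250,220)),('redL collar',(160,250)),('redR head',(500,340)),('redR head2',(540,430)),('redR top',(590,370)),('redR collar',(590,620)),('bladeL',(360,370)),('bladeR',(600,210))]: print(n,C(*q).round(3))
crop(t,170,170,300,270,6,'j_t.png')
E
```

```text
blade [0.4169 0.3714 0.078 ] [0.4581 0.3082 0.078 ] 0.0754 -56.9 [0.4375 0.3398 0.078 ]
head corner [0.4436 0.3568 0.147 ]
head corner [0.4555 0.3393 0.147 ]
head corner [0.4364 0.3246 0.147 ]
head corner [0.4246 0.3412 0.147 ]
head [0.441 0.341 0.148]
redL head top [0.468 0.356 0.072]
redL side [0.469 0.337 0.07 ]
redL stem [0.454 0.398 0.042]
redL collar [0.447 0.423 0.032]
redR head [0.428 0.333 0.087]
redR head2 [0.409 0.324 0.088]
redR top [0.42  0.314 0.009]
redR collar [0.355 0.312 0.03 ]
bladeL [0.42  0.365 0.079]
bladeR [0.456 0.311 0.079]
```

View pics/j_t.png

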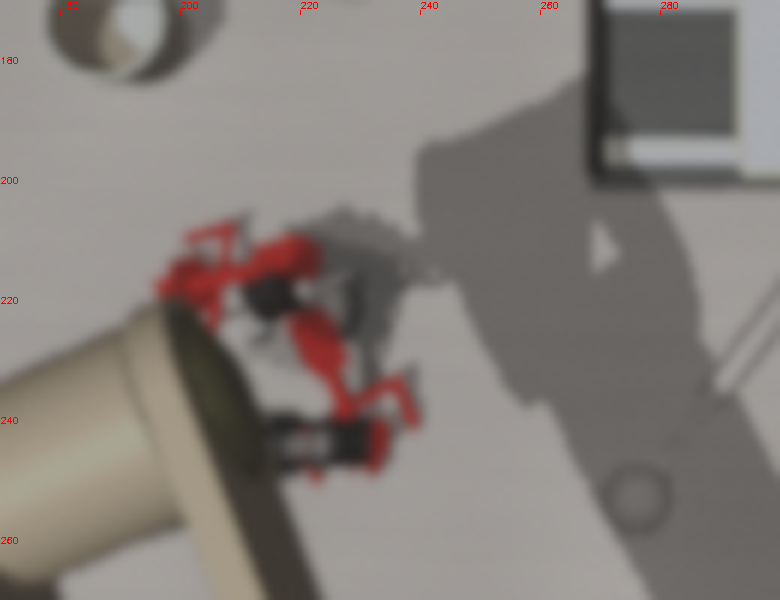

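Both red look-alikes have toppled by themselves and now lean against the stand, with their tops at z about 0.07–0.09. The arm was never near them: its fingertips stayed at or above z 0.2 and the force read about 0. The black head is the only black one, at wrist (278,92) and in the stand with its blade in the tube, and it is clear above z 0.11. Next I align over it.

```bash
python3 -m jog '[{"tx":0.5,"ty":0.2,"tz":-0.2,"twist":4},{"tx":2,"ty":1,"tz":-1,"twist":9},{"tx":4,"ty":2,"tz":-2.5,"twist":15},{"tx":6,"ty":2.8,"tz":-4,"twist":21},{"tx":7.3,"ty":3.3,"tz":-5,"twist":27},{"tx":7.8,"ty":3.5,"tz":-6,"twist":31},{"tx":7.8,"ty":3.5,"tz":-6.5,"twist":32.3},{"tx":7.8,"ty":3.5,"tz":-6.5,"twist":32.3},{"tx":7.8,"ty":3.5,"tz":-6.5,"twist":32.3}]' 1
python3 - <<'E'
from h import *
grab('wrist');grab('top');s=monitor.get_state();print(s['tool_pos'],s['eef_rot'].round(3))
d=load('wrist');cv2.imwrite('pics/k_wrist.png',d['frame'][:,:,::-1])
E
```

```text
time_s: 7.5
tool_pos: [0.4415, 0.336, 0.2011]
eef_rot: [[0.0, 0.554, -0.833], [-0.0, -0.833, -0.554], [-1.0, 0.0, -0.0]]
force: [-0.2, 0.7, 0.5]
width: 0.0852
[0.4416617  0.33632619 0.20162534] [[ 0.001  0.554 -0.832]
 [ 0.001 -0.832 -0.554]
 [-1.     0.    -0.001]]
```

View pics/k_wrist.png

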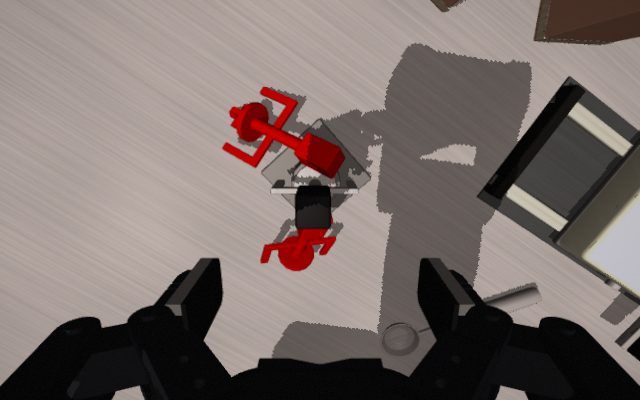

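```bash
python3 - <<'E'
from h import *
d=load('wrist');crop(d,220,80,390,280,3,'l.png');crop(d,285,170,345,240,10,'l2.png')
E
```

```text
(no output)
```

View pics/l.png

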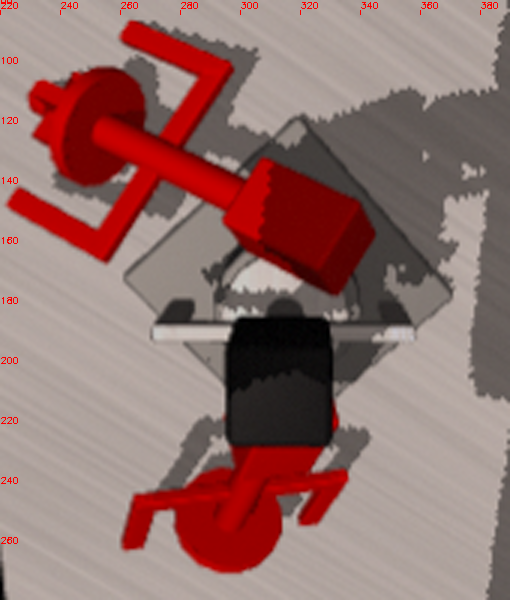

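View pics/l2.png

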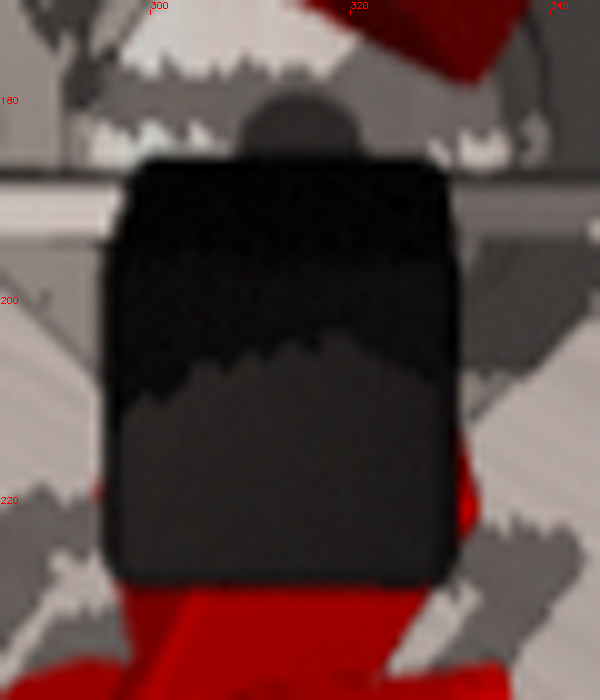

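```bash
python3 - <<'E'
from h import *
d=load('wrist')
h=px(d,313,211.5,z=.147);print('head',h.round(4));print('corners',[px(d,*q,z=.147).round(4)[:2].tolist() for q in [(295.5,228.5),(330.5,228.5),(330.5,196),(295.5,196)]])
a,b=px(d,271,191,z=.078),px(d,357.5,191,z=.078);print(a.round(4),b.round(4),((a+b)/2).round(4),np.degrees(np.arctan2(*(b-a)[[1,0]])))
s=monitor.get_state();print(s['tool_pos'].round(4)); R=s['eef_rot'];print('tool-frame offset y,z',(R.T@(h-s['tool_pos'])).round(4))
for u,v in [(313,215),(313,205),(313,190),(240,250),(330,225),(333,222)]: print(px(d,u,v).round(3))
E
```

```text
head [0.4409 0.3415 0.147 ]
corners [[0.4243, 0.3447], [0.4374, 0.3251], [0.4562, 0.3378], [0.4435, 0.3569]]
[0.4168 0.3708 0.078 ] [0.4583 0.3084 0.078 ] [0.4376 0.3396 0.078 ] -56.35969016945347
[0.4417 0.3363 0.2016]
tool-frame offset y,z [ 0.0546 -0.0047 -0.0022]
[0.439 0.34  0.148]
[0.445 0.344 0.148]
[0.45  0.348 0.134]
[ 0.312  0.363 -0.   ]
[0.439 0.327 0.146]
[0.401 0.292 0.   ]
```

```bash
python3 -m jog '[{"tx":-0.1,"ty":0.4,"tz":-1,"twist":0},{"tx":-0.1,"ty":0.5,"tz":-3,"twist":0},{"tx":-0.1,"ty":0.5,"tz":-5,"twist":0},{"tx":-0.1,"ty":0.5,"tz":-6.8,"twist":0},{"tx":-0.1,"ty":0.5,"tz":-7.6,"twist":0},{"tx":-0.1,"ty":0.5,"tz":-7.8,"twist":0},{"tx":-0.1,"ty":0.5,"tz":-7.8,"twist":0}]' 1
python3 -m jog '[{"tx":0,"ty":0,"tz":0,"twist":0},{"tx":0,"ty":0,"tz":0,"twist":0},{"tx":0,"ty":0,"tz":0,"twist":0},{"tx":0,"ty":0,"tz":0,"twist":0},{"tx":0,"ty":0,"tz":0,"twist":0},{"tx":0,"ty":0,"tz":0,"twist":0},{"tx":0,"ty":0,"tz":0,"twist":0},{"tx":0,"ty":0,"tz":0,"twist":0}]' 0 70
python3 - <<'E'
from h import *
grab('wrist');s=monitor.get_state();print(s['tool_pos'],s['force'],s['width'])
d=load('wrist');cv2.imwrite('pics/m_wrist.png',d['frame'][:,:,::-1])
E
```

```text
time_s: 8.18
tool_pos: [0.4407, 0.3417, 0.1227]
eef_rot: [[-0.0, 0.556, -0.831], [-0.0, -0.831, -0.556], [-1.0, -0.0, 0.0]]
force: [0.1, -0.4, 0.6]
width: 0.0855
time_s: 8.85
tool_pos: [0.441, 0.3416, 0.1232]
eef_rot: [[0.001, 0.556, -0.831], [0.0, -0.831, -0.556], [-1.0, 0.0, -0.001]]
force: [-0.8, -1.5, 5.3]
width: 0.0221
[0.44103793 0.34161042 0.12318795] [-0.98303486 -0.08067006  5.40782134] 0.021654106439140754
```

View pics/m_wrist.png

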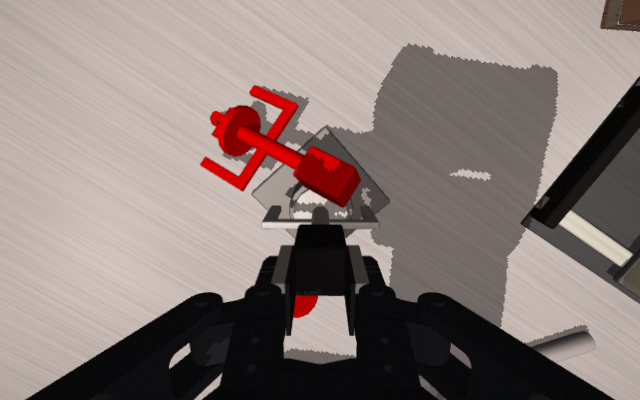

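```bash
python3 -m jog '[{"tx":0,"ty":0,"tz":0.5,"twist":0},{"tx":0,"ty":0,"tz":1.5,"twist":0},{"tx":0,"ty":0,"tz":3,"twist":0},{"tx":0,"ty":0,"tz":5,"twist":0},{"tx":0,"ty":0,"tz":7,"twist":0},{"tx":0,"ty":0,"tz":9,"twist":0},{"tx":0,"ty":0,"tz":11,"twist":0},{"tx":0,"ty":0,"tz":12.5,"twist":0},{"tx":0,"ty":0,"tz":13,"twist":0},{"tx":0,"ty":0,"tz":13,"twist":0},{"tx":0,"ty":0,"tz":13,"twist":0}]'
python3 - <<'E'
from h import *
grab('wrist');grab('scene');s=monitor.get_state();print(s['tool_pos'],s['force'],s['width'])
d=load('wrist');cv2.imwrite('pics/n_wrist.png',d['frame'][:,:,::-1])
d=load('scene');crop(d,340,130,490,330,3,'n_scene.png')
E
```

```text
time_s: 9.82
tool_pos: [0.4405, 0.3414, 0.252]
eef_rot: [[-0.001, 0.556, -0.831], [-0.0, -0.831, -0.556], [-1.0, -0.0, 0.001]]
force: [-0.5, 0.3, -2.1]
width: 0.0216
[0.44037735 0.34130068 0.25140812] [ 0.10546154 -0.70605083 -0.87571846] 0.02205723688566432
```

View pics/n_wrist.png

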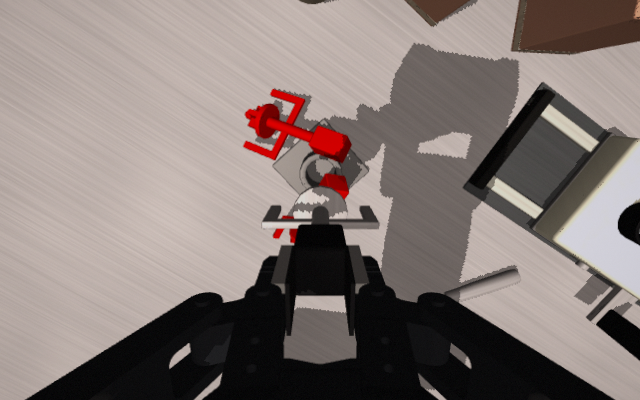

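View pics/n_scene.png

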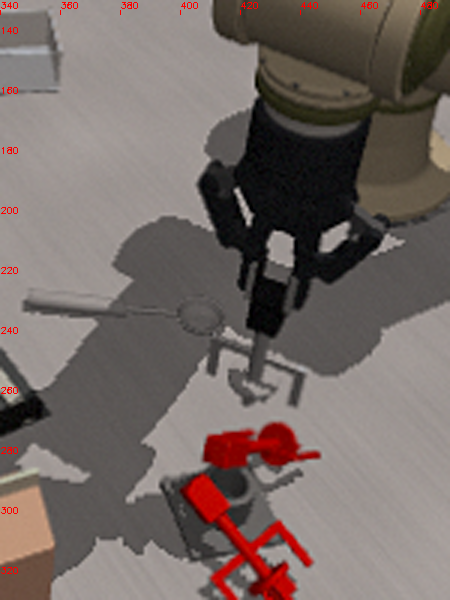

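```bash
python3 - <<'E'
from h import *
d=load('wrist');crop(d,250,180,390,300,5.5,'o.png')
E
```

```text
(no output)
```

View pics/o.png

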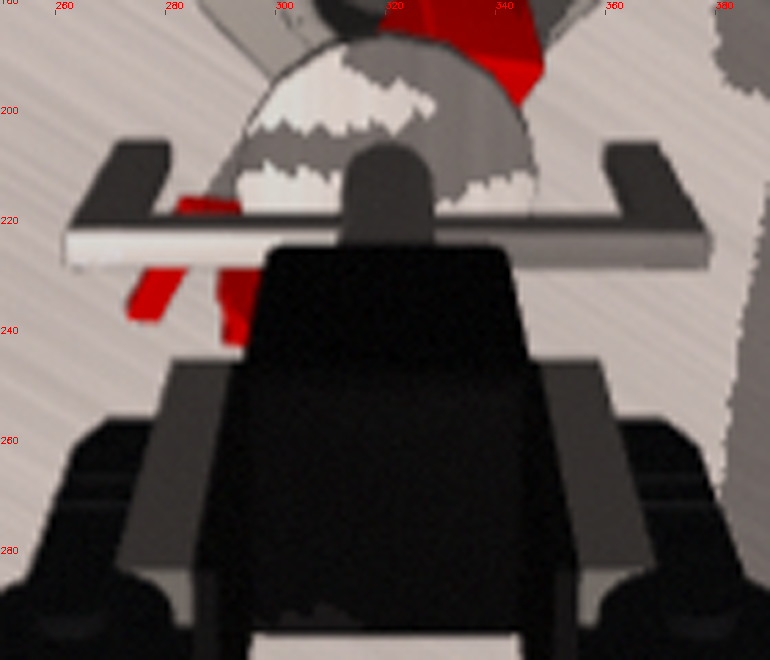

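```bash
python3 - <<'E'
from h import *
d=load('wrist');s=monitor.get_state()
R=s['eef_rot'];p=s['tool_pos'];T=np.eye(4);T[:3,:3]=R;T[:3,3]=p
tc=np.linalg.inv(T)@d['W']
def tp(cx,cy,X): # intersect ray w/ tool plane x=X
    r=tc[:3,:3]@ray(d,250+cx/5.5,180+cy/5.5);t=(X-tc[0,3])/r[0];return tc[:3,3]+t*r
hx=-.0058
print('bar',tp(66,250,hx+.051).round(4),tp(711,250,hx+.051).round(4))
print('collar far',tp(390,37,hx+.079).round(4),'L/R at widest',tp(243,175,hx+.079).round(4),tp(537,175,hx+.079).round(4))
print('head top back edge',tp(388,365,hx-.018).round(4),'front',tp(388,633,hx-.018).round(4))
print('head bottom back edge',tp(388,246,hx+.018).round(4))
E
```

```text
bar [ 0.0452 -0.0378  0.004 ] [0.0452 0.0381 0.004 ]
collar far [ 0.0732  0.0004 -0.0149] L/R at widest [ 0.0732 -0.019   0.0038] [0.0732 0.0199 0.0038]
head top back edge [-0.0238 -0.0001 -0.012 ] front [-0.0238 -0.0001  0.0121]
head bottom back edge [ 0.0122  0.     -0.0087]
```

```bash
cat >> h.py <<'E'
def cloud(d,x0,y0,x1,y1):
    us,vs=np.meshgrid(np.arange(x0,x1),np.arange(y0,y1));us=us.ravel();vs=vs.ravel()
    z=d['z'][vs,us];p=cv2.undistortPoints(np.stack([us,vs],1).astype(float)[:,None],d['K'],d['dist'])[:,0]
    P=np.stack([p[:,0],-p[:,1],-np.ones(len(p))],1)*z[:,None]
    return (P@d['W'][:3,:3].T+d['W'][:3,3])[z>0]
def plane(P):
    c=np.median(P,0);
    for k in range(3):
        A=np.c_[P[:,0]-c[0],P[:,1]-c[1],np.ones(len(P))];co=np.linalg.lstsq(A,P[:,2],rcond=None)[0];r=P[:,2]-A@co;P=P[abs(r)<2.5*r.std()+1e-5]
    return co[:2],r.std(),len(P),c
E
python3 - <<'E'
from h import *
d=load('wrist');R=monitor.get_state()['eef_rot']
for n,b in [('head',(300,252,341,288)),('floor',(20,20,230,280)),('collar',(304,190,337,206))]:
    g,s,N,c=plane(cloud(d,*b));print(n,g.round(4),'slope along tool z',(g@R[:2,2]).round(4),'tool y',(g@R[:2,1]).round(4),s.round(4),N,c.round(4))
E
```

```text
head [-0.0299 -0.0269] slope along tool z 0.0398 tool y 0.0057 0.0006 1448 [0.4414 0.3424 0.2764]
floor [0.0002 0.0001] slope along tool z -0.0003 tool y 0.0 0.0008 53393 [3.215e-01 5.517e-01 1.000e-04]
collar [-0.0335 -0.0279] slope along tool z 0.0433 tool y 0.0046 0.0006 516 [0.446  0.3455 0.179 ]
```

```bash
python3 -m jog '[{"tx":0,"ty":-1,"tz":1,"twist":-1},{"tx":0,"ty":-4,"tz":2.5,"twist":-4},{"tx":0,"ty":-8,"tz":4,"twist":-8},{"tx":0,"ty":-12,"tz":4,"twist":-12},{"tx":0,"ty":-16,"tz":4,"twist":-16},{"tx":0,"ty":-20,"tz":4,"twist":-20},{"tx":0,"ty":-24,"tz":4,"twist":-24},{"tx":0,"ty":-28,"tz":4,"twist":-28},{"tx":0,"ty":-32,"tz":4,"twist":-32},{"tx":0,"ty":-36,"tz":4,"twist":-36},{"tx":0,"ty":-40,"tz":4,"twist":-40},{"tx":0,"ty":-43,"tz":4,"twist":-43}]'
python3 -m jog '[{"tx":0.5,"ty":-2,"tz":0,"twist":-1.5},{"tx":2,"ty":-4,"tz":0,"twist":-2.1},{"tx":3,"ty":-5.5,"tz":0,"twist":-2.1},{"tx":4,"ty":-5.8,"tz":0,"twist":-2.1},{"tx":4,"ty":-5.8,"tz":0,"twist":-2.1},{"tx":4,"ty":-5.8,"tz":0,"twist":-2.1},{"tx":4,"ty":-5.8,"tz":0,"twist":-2.1}]'
python3 - <<'E'
from h import *
for n in ('wrist','top','scene'): grab(n)
d=load('wrist');cv2.imwrite('pics/p_wrist.png',d['frame'][:,:,::-1])
d=load('top');crop(d,280,110,400,220,5,'p_top.png')
E
```

```text
time_s: 10.92
tool_pos: [0.4398, -0.0916, 0.2929]
eef_rot: [[-0.0, -0.166, -0.986], [-0.001, -0.986, 0.166], [-1.0, 0.001, 0.0]]
force: [-0.2, 0.1, -2.0]
width: 0.0218
time_s: 11.5
tool_pos: [0.4801, -0.1461, 0.2928]
eef_rot: [[-0.0, -0.196, -0.981], [0.0, -0.981, 0.196], [-1.0, -0.0, 0.0]]
force: [-0.3, -0.6, -1.2]
width: 0.0217
```

View pics/p_wrist.png

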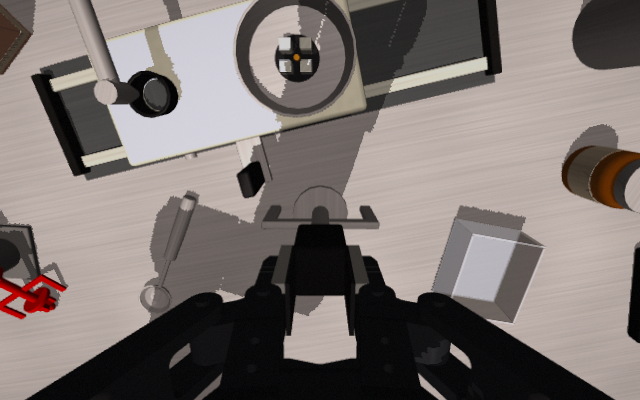

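View pics/p_top.png

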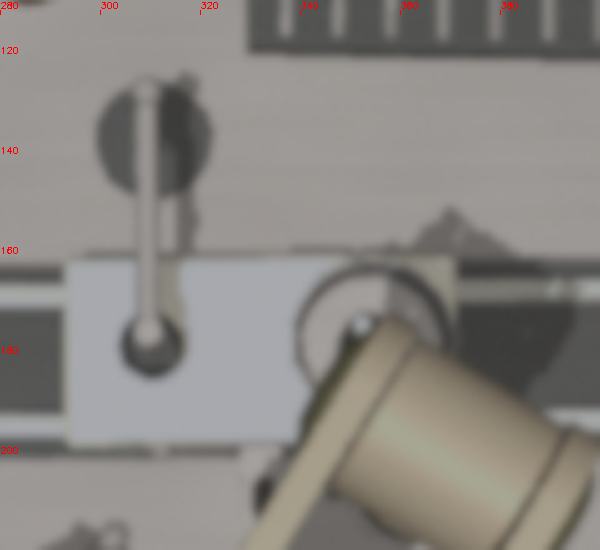

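```bash
python3 - <<'E'
from h import *
d=load('wrist');crop(d,260,20,335,95,8,'q.png');crop(d,80,40,200,130,5,'q2.png')
E
```

```text
(no output)
```

View pics/q.png

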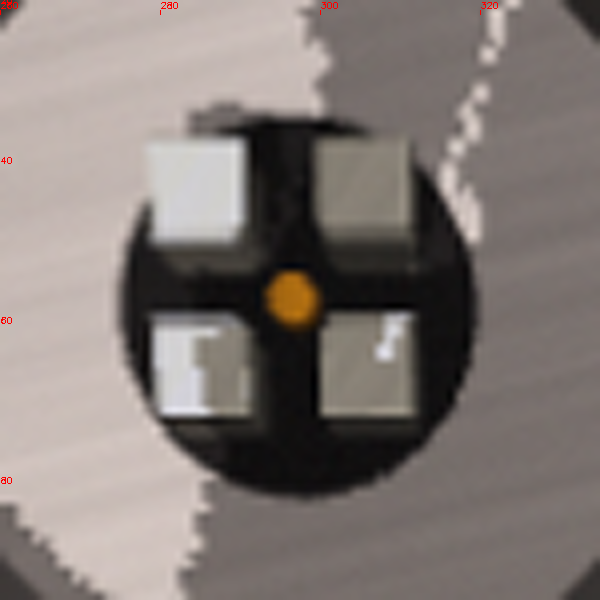

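View pics/q2.png

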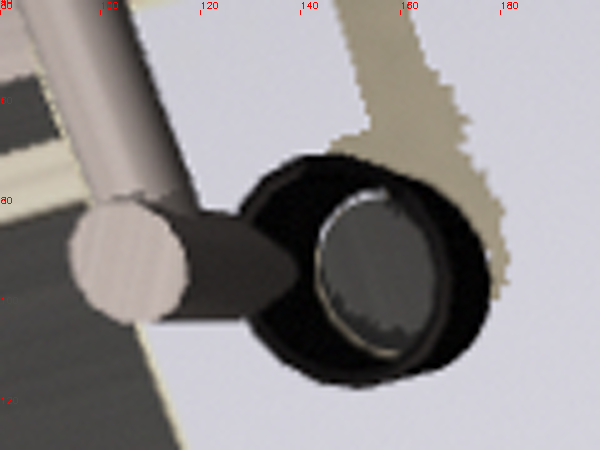

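```bash
python3 - <<'E'
from h import *
d=load('wrist');s=monitor.get_state();R=s['eef_rot'];p=s['tool_pos']
C=lambda x,y:px(d,260+x/8,20+y/8,z=.095)
o=[C(149,138),C(413,138),C(414,416),C(156,416)]
for i in range(4):
    v=o[(i+1)%4]-o[i];print(np.linalg.norm(v).round(4),(np.degrees(np.arctan2(v[1],v[0]))%90).round(1))
c=np.mean(o,0);print('dog',c.round(4),'tool',p.round(4),'yaw',np.degrees(np.arctan2(R[1,1],R[0,1])).round(2)%90)
# beater in tool frame
T=np.eye(4);T[:3,:3]=R;T[:3,3]=p;tc=np.linalg.inv(T)@d['W']
off=R@np.array([0,.0004,.0050]);print('TCP target',(c-off).round(4),'delta cm',((c-off-p)*100).round(2))
print('neck',px(d,149,93.6,z=.086).round(4),'noz',px(d,105.8,92.4,z=.157).round(4))
g,s_,N,cc=plane(cloud(d,300,252,341,288));print('head slope tool z,y',(g@R[:2,2]).round(4),(g@R[:2,1]).round(4))
t=load('top')
E
```

```text
0.0321 78.6
0.0319 78.6
0.0321 78.6
0.0319 78.4
dog [ 0.6    -0.1456  0.095 ] tool [ 0.4804 -0.1461  0.2929] yaw 78.69
TCP target [ 0.605  -0.1462  0.095 ] delta cm [ 1.246e+01 -1.000e-02 -1.979e+01]
neck [0.5954 0.0128 0.086 ] noz [0.5951 0.0149 0.157 ]
head slope tool z,y 0.0366 -0.0012
```

```bash
python3 -m jog '[{"tx":1,"ty":0,"tz":0,"twist":0},{"tx":3.5,"ty":0,"tz":0,"twist":0},{"tx":6.5,"ty":0,"tz":0,"twist":0},{"tx":9.5,"ty":0,"tz":-1,"twist":0},{"tx":11.5,"ty":0,"tz":-2.5,"twist":0},{"tx":12.3,"ty":0,"tz":-4.5,"twist":0},{"tx":12.5,"ty":0,"tz":-6,"twist":0},{"tx":12.5,"ty":0,"tz":-7,"twist":0},{"tx":12.5,"ty":0,"tz":-7.5,"twist":0},{"tx":12.5,"ty":0,"tz":-7.5,"twist":0},{"tx":12.5,"ty":0,"tz":-7.5,"twist":0}]'
python3 - <<'E'
from h import *
for n in ('wrist','scene'): grab(n)
d=load('wrist');cv2.imwrite('pics/r_wrist.png',d['frame'][:,:,::-1])
d=load('scene');crop(d,250,120,340,220,6,'r_scene.png')
s=monitor.get_state();print(s['tool_pos'],s['force'])
E
```

```text
time_s: 12.57
tool_pos: [0.6057, -0.1466, 0.2187]
eef_rot: [[0.001, -0.197, -0.98], [-0.001, -0.98, 0.197], [-1.0, 0.0, -0.001]]
force: [0.0, 0.6, -1.2]
width: 0.0218
[ 0.60593549 -0.14667299  0.21901487] [ 0.42379798 -0.22326214 -1.68220228]
```

View pics/r_wrist.png

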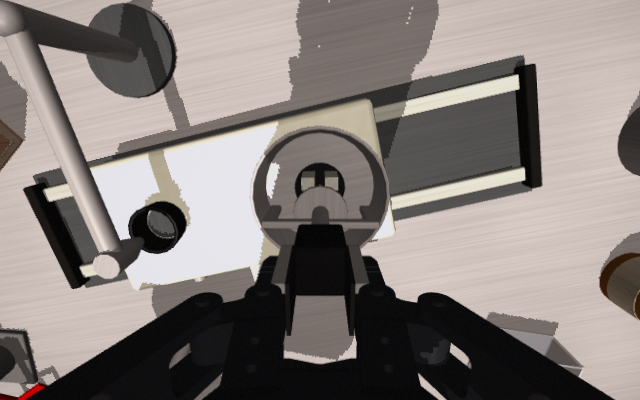

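View pics/r_scene.png

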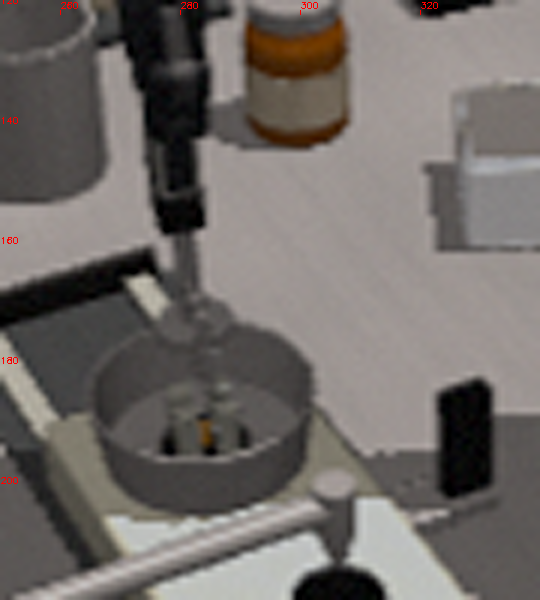

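```bash
python3 - <<'E'
from h import *
d=load('wrist');crop(d,280,150,360,225,8,'s.png')
s=monitor.get_state();R=s['eef_rot'];p=s['tool_pos']
for n,P in [('dog',[.6,-.1456,.095]),]: print(n,proj(d,P))
for a,b in [(-.016,-.016),(.016,-.016),(-.0044,-.016),(.0044,-.016)]:
    th=np.radians(-101.4);y=np.array([np.cos(th),np.sin(th),0]);z=np.array([y[1],-y[0],0]);print((a,b),proj(d,np.array([.6,-.1456,.095])+a*y+b*z).round(1))
E
```

```text
dog [319.9338226  195.75541471]
(-0.016, -0.016) [301.3 177.7]
(0.016, -0.016) [338.6 177.8]
(-0.0044, -0.016) [314.8 177.8]
(0.0044, -0.016) [325.1 177.8]
```

View pics/s.png

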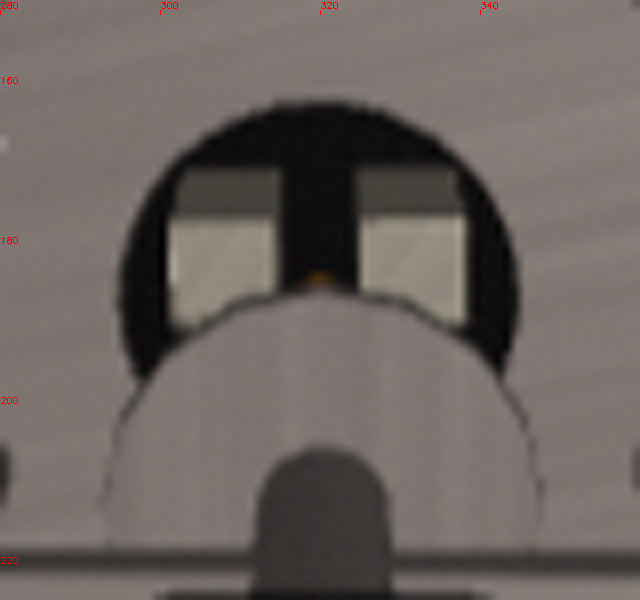

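```bash
python3 -m jog '[{"tx":0,"ty":0,"tz":-0.4,"twist":0},{"tx":0,"ty":0,"tz":-0.9,"twist":0},{"tx":0,"ty":0,"tz":-1.4,"twist":0},{"tx":0,"ty":0,"tz":-1.8,"twist":0},{"tx":0,"ty":0,"tz":-2.1,"twist":0},{"tx":0,"ty":0,"tz":-2.3,"twist":0},{"tx":0,"ty":0,"tz":-2.3,"twist":0}]'
python3 -m jog '[{"tx":0,"ty":0,"tz":-0.2,"twist":0},{"tx":0,"ty":0,"tz":-0.4,"twist":0},{"tx":0,"ty":0,"tz":-0.5,"twist":0},{"tx":0,"ty":0,"tz":-0.5,"twist":0}]'
python3 - <<'E'
from h import *
s=monitor.get_state();print(s['tool_pos'],s['force'],s['ft_torque'])
E
```

```text
time_s: 13.25
tool_pos: [0.6056, -0.1464, 0.194]
eef_rot: [[-0.001, -0.196, -0.981], [0.0, -0.981, 0.196], [-1.0, -0.0, 0.001]]
force: [0.5, -0.4, -0.8]
width: 0.0218
time_s: 13.58
tool_pos: [0.6057, -0.1465, 0.1894]
eef_rot: [[-0.0, -0.196, -0.981], [0.0, -0.981, 0.196], [-1.0, -0.0, 0.0]]
force: [-0.9, 0.8, 0.8]
width: 0.0216
[ 0.60568024 -0.14645048  0.18936449] [-0.90218428  0.79361916  0.8071121 ] [ 0.01742375 -0.01716276  0.02771285]
```

```bash
python3 -m jog '[{"tx":0,"ty":0,"tz":-0.2,"twist":0},{"tx":0,"ty":0,"tz":-0.4,"twist":0},{"tx":0,"ty":0,"tz":-0.6,"twist":0},{"tx":0,"ty":0,"tz":-0.8,"twist":0},{"tx":0,"ty":0,"tz":-1,"twist":0},{"tx":0,"ty":0,"tz":-1,"twist":0}]'
python3 -m jog '[{"tx":0,"ty":0,"tz":-0.2,"twist":0},{"tx":0,"ty":0,"tz":-0.4,"twist":0},{"tx":0,"ty":0,"tz":-0.5,"twist":0},{"tx":0,"ty":0,"tz":-0.5,"twist":0},{"tx":0,"ty":0,"tz":-0.5,"twist":0}]'
python3 - <<'E'
from h import *
s=monitor.get_state();print(s['tool_pos'],s['force'],s['ft_torque'])
E
```

```text
time_s: 14.08
tool_pos: [0.6059, -0.1465, 0.1797]
eef_rot: [[0.001, -0.196, -0.981], [-0.0, -0.981, 0.196], [-1.0, 0.0, -0.001]]
force: [-0.5, -0.3, 3.7]
width: 0.0219
time_s: 14.5
tool_pos: [0.6061, -0.1466, 0.1752]
eef_rot: [[0.001, -0.197, -0.98], [-0.001, -0.98, 0.197], [-1.0, 0.0, -0.001]]
force: [-0.8, 1.0, 6.8]
width: 0.0216
[ 0.60606738 -0.1466234   0.17516714] [-0.77854912  1.01364943  6.81571219] [ 0.09232604 -0.0244465   0.02840334]
```

```bash
python3 -m jog '[{"tx":0,"ty":0,"tz":-0.1,"twist":0},{"tx":0,"ty":0,"tz":-0.2,"twist":0},{"tx":0,"ty":0,"tz":-0.2,"twist":0},{"tx":0,"ty":0,"tz":-0.2,"twist":0}]'
python3 -m jog '[{"tx":0,"ty":0,"tz":-0.1,"twist":0},{"tx":0,"ty":0,"tz":-0.2,"twist":0},{"tx":0,"ty":0,"tz":-0.2,"twist":0},{"tx":0,"ty":0,"tz":-0.2,"twist":0}]'
python3 - <<'E'
from h import *
for n in ('wrist','scene'): grab(n)
s=monitor.get_state();print(s['tool_pos'],s['force'],s['ft_torque'])
d=load('wrist');R=s['eef_rot'];cv2.imwrite('pics/t_wrist.png',d['frame'][:,:,::-1])
g,s_,N,cc=plane(cloud(d,300,252,341,288));print('head slope tool z,y',(g@R[:2,2]).round(4),(g@R[:2,1]).round(4),cc)
d=load('scene');crop(d,250,120,340,220,6,'t_scene.png')
E
```

```text
time_s: 14.83
tool_pos: [0.6063, -0.1467, 0.1741]
eef_rot: [[0.002, -0.197, -0.98], [-0.001, -0.981, 0.197], [-1.0, 0.001, -0.003]]
force: [-1.0, 0.4, 10.9]
width: 0.0216
time_s: 15.17
tool_pos: [0.6068, -0.1469, 0.1739]
eef_rot: [[0.005, -0.196, -0.981], [-0.002, -0.981, 0.196], [-1.0, 0.001, -0.005]]
force: [-3.2, 1.8, 20.9]
width: 0.0219
[ 0.60677801 -0.146856    0.17389533] [-1.60271914  1.19093215 19.71150222] [ 0.37165122  0.64511424 -0.02502936]
head slope tool z,y 0.0546 0.0 [ 0.60771824 -0.14711431  0.19839812]
```

View pics/t_wrist.png

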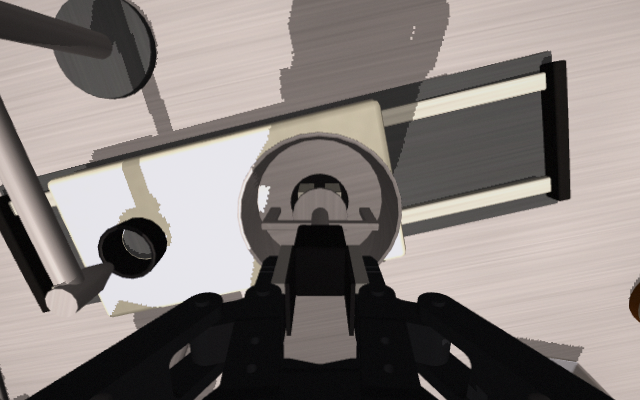

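View pics/t_scene.png

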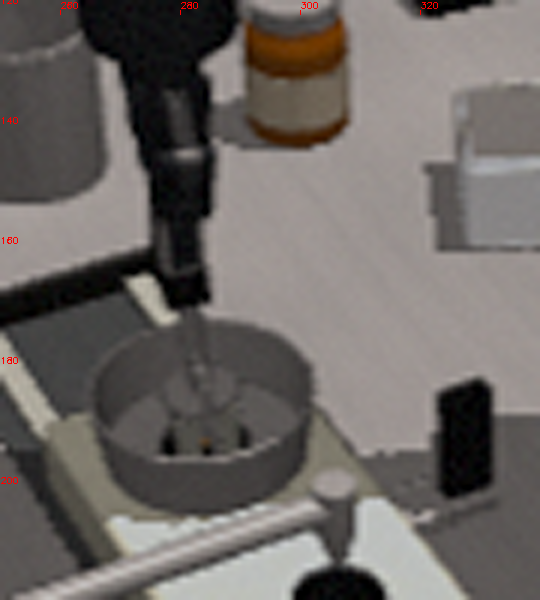

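The beater is home: a hard stop at TCP z 0.174 and a 20 N reaction. It leans about 0.055 rad, as it did in the stand, so I pull the head back towards upright for margin.

```bash
python3 -m jog '[{"tx":-0.1,"ty":0.02,"tz":0,"twist":0},{"tx":-0.2,"ty":0.04,"tz":0,"twist":0},{"tx":-0.3,"ty":0.06,"tz":0,"twist":0},{"tx":-0.4,"ty":0.08,"tz":0,"twist":0},{"tx":-0.4,"ty":0.08,"tz":0,"twist":0},{"tx":-0.4,"ty":0.08,"tz":0,"twist":0}]'
python3 - <<'E'
from h import *
for n in ('wrist',): grab(n)
s=monitor.get_state();print(s['tool_pos'],s['force'],s['ft_torque'])
d=load('wrist');R=s['eef_rot']
g,s_,N,cc=plane(cloud(d,300,252,341,288));print('head slope tool z,y',(g@R[:2,2]).round(4),(g@R[:2,1]).round(4),cc)
E
```

```text
time_s: 15.77
tool_pos: [0.6036, -0.1463, 0.1737]
eef_rot: [[0.008, -0.196, -0.98], [-0.003, -0.981, 0.196], [-1.0, 0.001, -0.008]]
force: [2.0, 0.8, 16.3]
width: 0.022
[ 0.60365105 -0.14624202  0.17374645] [ 1.58919651  0.5130591  15.99866838] [ 0.15220467 -0.54834615  0.03035918]
head slope tool z,y 0.0192 0.0043 [ 0.60444412 -0.14646598  0.19826528]
```

```bash
python3 -m jog '[{"tx":-0.1,"ty":0.02,"tz":-0.1,"twist":0},{"tx":-0.1,"ty":0.02,"tz":-0.1,"twist":0},{"tx":-0.1,"ty":0.02,"tz":-0.1,"twist":0},{"tx":-0.1,"ty":0.02,"tz":-0.1,"twist":0},{"tx":-0.1,"ty":0.02,"tz":-0.1,"twist":0},{"tx":-0.1,"ty":0.02,"tz":-0.1,"twist":0}]'
python3 - <<'E'
from h import *
for n in ('wrist','scene','top'): grab(n)
s=monitor.get_state();print(s['tool_pos'],s['force'],s['ft_torque'],s['width'])
d=load('wrist');R=s['eef_rot']
g,s_,N,cc=plane(cloud(d,300,252,341,288));print('head slope tool z,y',(g@R[:2,2]).round(4),(g@R[:2,1]).round(4),cc,'yaw',np.degrees(np.arctan2(R[1,1],R[0,1]))%90)
crop(d,20,120,200,330,2.8,'u_wrist.png');crop(d,250,150,390,250,5,'u_w2.png')
d=load('scene');crop(d,240,150,345,240,7,'u_scene.png')
d=load('top');crop(d,160,110,420,270,3,'u_top.png')
E
```

```text
time_s: 16.32
tool_pos: [0.6031, -0.1462, 0.1736]
eef_rot: [[0.009, -0.196, -0.98], [-0.003, -0.981, 0.196], [-1.0, 0.002, -0.01]]
force: [1.6, 0.5, 21.0]
width: 0.0219
[ 0.60305023 -0.14617059  0.17359599] [ 1.47827353  1.14278157 20.23808073] [ 0.18173951 -0.611399   -0.00559153] 0.022301276983743915
head slope tool z,y 0.0169 0.0032 [ 0.60391037 -0.14638838  0.19811197] yaw 78.67075734868014
```

View pics/u_w2.png

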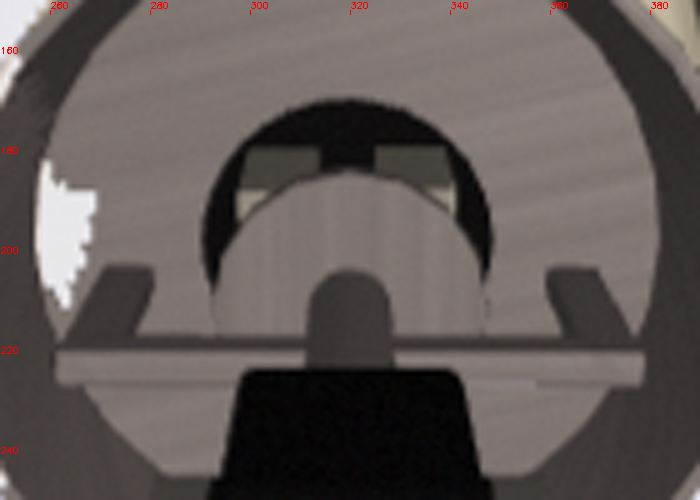

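View pics/u_scene.png

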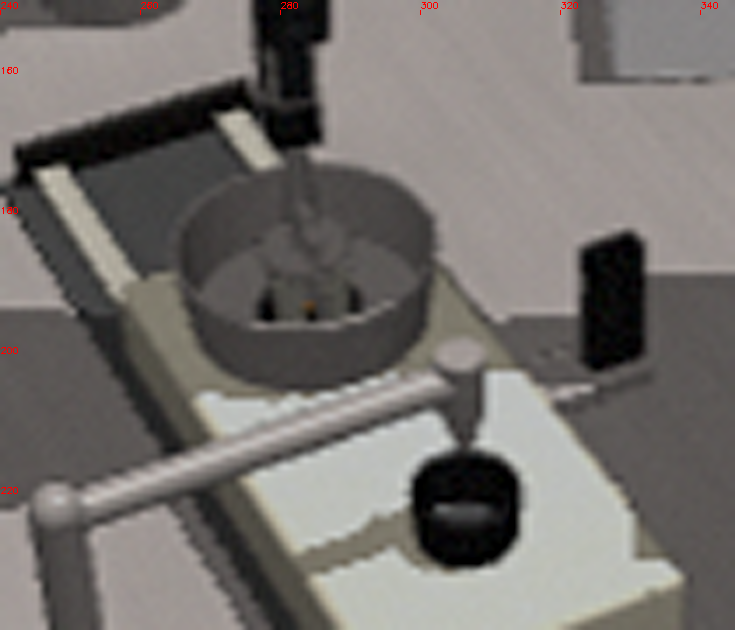

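View pics/u_top.png

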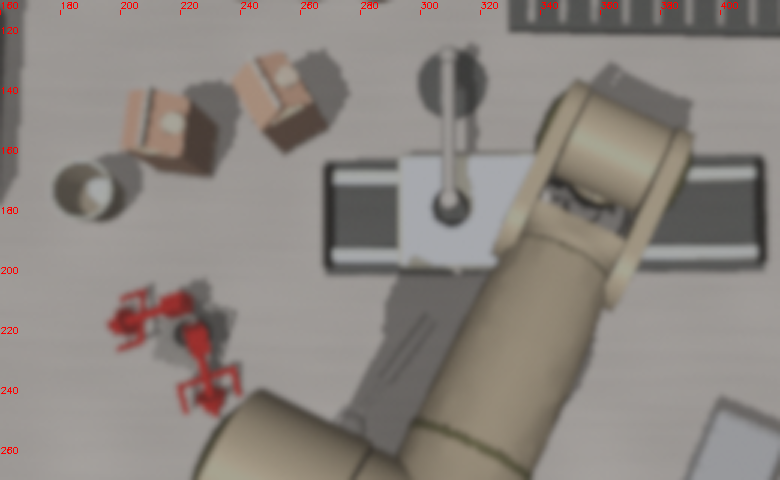

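The collar covers the drive dog at wrist (320,200), with the fins lined up. In the scene view the nozzle tip (305,213) is over the neck mouth (306,220). Handing in.

```bash
python3 -c "
from plant import workorder;print(workorder.job_done())"
```

```text
the job is handed in; nothing more can be done
None
```

The job was handed in at about 16 s. The filler neck is under the nozzle, and the gripper is still holding the beater pressed down in the drive dog.

- **Mixer:** I slid it about 124 mm to the left by its lug. The cameras put the neck between under 1 mm and about 3 mm from the nozzle's axis, against limits of 8 mm on arrival and 10 mm at the end. In the last pictures it was still lined up.
- **Beater:** I lifted it from its stand, turned it about 45° to the slots, and pushed it in until it hit a hard stop.
    - **Depth:** the head's top was at 198 mm, exactly where it should be when fully home. I had no direct reading of the pin. The push-back grew to about 7 N as the spring compressed, then jumped to about 20 N at the stop.
    - **Tilt:** it leaned about 0.04 rad when I picked it up and 0.055 rad once seated. I pulled it back to about 0.017 rad, against a limit of 0.08.
    - **Fins:** within about 0.1° of the slots, judged from the gripper's turn.

**Red look-alikes:** both toppled without the arm touching them and came to rest leaning on the stand. That is probably what tilted the beater. One of them shifted when I lifted the beater out.

**Bystanders:** the cartons and cup looked unmoved in the last top view, and the gripper met no resistance on the way. I did not measure the pitcher, jar, spoon or tub again at the end.

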